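# Park the interlock plate behind the drop flap

### The job

Make the test bench safe: take the yellow interlock plate out of its holder, thread its eye onto the free front end of the peg of the interlock station, then push it gently along the peg, under the red hanging flap and against the sprung black switch pad, pressing the pad fully in, until the flap has dropped shut in front of the plate and keeps it there against the pad's spring. Let go of everything and leave the tape roll, the screwdriver and the pliers where they lie.

Things in the scene. Friction and masses are not known exactly. Their poses are not given: they have to be found in the camera images.
- plate: Loose yellow plate with black stripes, 8 thick (x) x 96 wide (y) x 124 mm high (z), 0.18 kg, symmetric; starts upright in the holder. Origin: middle of its lower edge. Shoulders (full width) up to z = 106, above them in the middle a tab 30 wide up to z = 124. Eye: hole along x at y = 0, 30 wide, z = 72 to 100, upper corners cut at 45 degrees (flat top 8 wide).
- eye (a point): Middle of the upper edge of the plate's eye, in mid thickness, 100 mm above the plate's origin; axes as the plate's. When the plate hangs on the peg this point bears on the peg's top, 6 mm above the peg's axis. The middle of the hole is 14 mm lower.
- holder: Fixed grey plastic holder, 50 (x) x 124 (y) x 52 mm high, origin at the middle of its underside on the desk. A slot 11 wide (x), 102 long (y), floor 10 mm above the desk, is open at the top; the plate stands in it, its width along y, and is drawn out straight up (42 mm deep).
- station: Fixed grey interlock station, origin on the desk straight below the flap's hinge; x points inward, from the peg's tip to the post. Foot 150 x 110 x 12 mm (x -60 to +90). Post 56 wide, 196 high, front face at x = +40. Two cheeks beside the flap (y = 15.5 to 21.5 either side, z = 183 to 196, x = -8 to +41) run from the post over the peg.
- peg_tip (a point): Foremost point of the level steel peg (12 mm diameter) on its axis: station x = -72, y = 0, 150 mm above the desk; axes as the station's. The peg runs from here inward to the post. Room for the hung plate in front of the flap: station x = -70 to -10.
- flap (a joint): Red flap 27 wide, 3 thick, 16 long, 30 g, hinged 39 mm above the peg's axis. Rad: 0 hangs straight down (shut; cannot swing towards the tip), up to 1.5 as its edge swings inward and up. Only gravity shuts it. The plate pushed inward swings it over its tab to about 1.0; it drops only when the plate's front face is past station x = +14 mm, then the pad's spring pushes the plate back against it.
- flap_edge (a point): Middle of the flap's lower edge, 23 mm above the peg's axis at station x = 0 when shut; moves with the flap. It overlaps the top 7 mm of the tab of a hung plate. A plate caught behind the flap has its mid thickness at station x = +5.5 mm.
- pad (a joint): Black sprung pad, 40 wide, 12 below to 27 mm above the peg's axis, straddling the peg behind the flap; front face at station x = +5.5 mm when free. Value in m: 0 free, 0.021 fully pressed inward. Spring 2.5 N free, 5.6 N fully pressed. The caught plate keeps it at about 0.004 to 0.007; to let the flap drop it must first be pressed almost fully (0.017 to 0.021).
- tape: Roll of black insulating tape, 70 dia x 18 mm, loose, lying flat; origin at the middle of its underside. Leave alone.
- screwdriver: Black-handled screwdriver, 26 x 177 x 24 mm, loose, lying along its y; origin below its middle. Leave alone.
- pliers: Black-handled pliers, 52 x 160 x 13 mm, loose, lying along their y; origin below their middle. Leave alone.

How it is judged:
On the way, in this order (a step that is already met when the one before it is completed fails the run):
1. the plate's eye is on the peg, in front of the flap, which still hangs down (x of eye in the frame of station between -0.066 and -0.006 m and y of eye in the frame of station between -0.01 and 0.01 m and z of eye in the frame of station between 0.153 and 0.175 m and angle between plate's own z axis and vertical below 0.4 rad and value of joint flap below 0.15 rad), for 0.15 s.
2. the plate, on the peg, has pushed the sprung pad in almost fully (value of joint pad above 0.015 m and y of eye in the frame of station between -0.01 and 0.01 m and z of eye in the frame of station between 0.153 and 0.175 m), for 0.05 s.
At the end, for the whole second after the job is handed in: The plate hangs still on the peg (within 8 mm sideways, 10 degrees of upright and square) behind the shut flap (within 0.12 rad of straight down), its mid thickness 2 to 13 mm inward of the hinge line, the pad held pressed 2 to 11 mm; nothing touches the plate (value of joint flap below 0.12 rad and value of joint pad between 0.002 and 0.011 m and x of eye in the frame of station between 0.002 and 0.013 m and y of eye in the frame of station between -0.008 and 0.008 m and z of eye in the frame of station between 0.15 and 0.161 m and angle between plate's own z axis and vertical below 0.17 rad and angle between the x axis of plate and the x axis of station, either way round below 0.2 rad and linear speed of plate below 0.02 m/s and contact force between the fingers and plate below 0.1 N).
It fails at once if the plate is rammed or forced against the station with more than 40 N (contact force between plate and station above 40 N).
It fails at once if tape: moved by more than 25 mm (distance of tape from where it was at the start of the episode above 0.025 m).
It fails at once if screwdriver: moved by more than 25 mm (distance of screwdriver from where it was at the start of the episode above 0.025 m).
It fails at once if pliers: moved by more than 25 mm (distance of pliers from where it was at the start of the episode above 0.025 m).
It also fails if it takes over 58 s, if anything falls off the work surface, if the arm or the gripper's body presses on something with over 40 N, if the wrist force passes 120 N, or if a joint passes its speed limit or range.

### The arm

A 7-joint arm with a two-finger parallel gripper is mounted at the origin on the work surface; the furniture and walls round the work are solid. World frame = base frame: x ahead of the robot, y to its left, z up, the work surface at z = 0. Lengths are in m, angles in rad, forces in N, time in s.
With the tool pointing down it reaches from about 0.4 to 0.85 m from the base axis. Payload 4.5 kg.
Tool frame: the origin (TCP) lies midway between the tips of the shut fingers; the grasp point (between the pads) lies 19 mm behind it; z points along the fingers, x is the direction in which the jaws open and shut, and the axes are right-handed (so a half turn about z gives the same grasp; the last joint's range is limited). The gripper opens to 88 mm and grips with 3 to 60 N. Pads are 18 mm wide; open, the fingers measure 123 mm over their backs; the gripper's body (75 mm by 187 mm) begins 45 mm behind the grasp point.
Start: joints at [1.255, 0.689, -0.195, 1.565, 0.157, 0.902, -0.215], TCP at [0.214, -0.587, 0.239] pointing down, gripper open.
Joint ranges: [-3.01, 3.01], [-0.46, 2.08], [-1.47, 1.51], [0.13, 2.56], [-1, 4.14], [0.04, 2.09], [-2.66, 2.66]. Speed limits (rad/s): [2.57, 2.57, 3.14, 3.14, 3.14, 3.14, 3.14].

### API

Orientations are given as a unit quaternion [x, y, z, w].
In Python, from plant import r gives the robot as it stands. The module is installed in compiled form; this text tells all that it offers.
- The arm moves only by the tool play_rows, never from a script. Its argument "increments" is a list of rows, each a list of 7 numbers: the opening, from 0 (shut) to 1 (fully open), then the shift along the tool's x, y, z in mm, then the turn, a rotation vector about the tool's x, y, z in rad. In form: [[hand, dx, dy, dz, wx, wy, wz], ...]. A call has exactly 8 rows; each row shifts and turns the pose as measured when the row begins, along the tool's axes as they then stand; what a row does not reach is not made up. A row lasts 1/8 s, in which the tool goes at most 62.5 mm and 10.7 degrees, less where a joint would pass 70% of its speed; a pose out of reach is approached as far as the arm can. A call is refused whole if a number of a shift passes 62.5 or a number of a turn 0.188, either way. A call with a gripper value outside its range is refused whole. The fingers move at their own pace and stop on an object; "grip_force" is the grip in N (left out, the last holds). Time passes only in rows, so rows that do not move let the fingers close, or fill a call up. It gives the time, the measured TCP pose, the force and the opening at its end, in the units of the state.
- r.get_state(): the state, without advancing time (a new reading comes with each control period).
- r.snapshot(name): name is "side" or "top" or "wrist"; returns the picture (480x640x3 uint8, red, green, blue); there is no depth.
- r.get_calibration(name): a dict with "fx", "fy", "cx", "cy" (pixels), "R" (3x3) and "t" (3): a world point X has camera coordinates R X + t. Camera axes: x right, y down, z forward; pixel columns grow to the right and rows downward; lengths in m; the calibration is good to about 2 mm. The wrist camera is an equidistant fisheye: a pixel r from the principal point sees the ray r / f radians off the axis. A picture is of the moment at which its call begins: read the wrist's pose just before it. get_calibration takes no time and is no camera call; for the wrist camera it gives the pose at the moment of the call.
- r.finish_job(): hands the job in, once; it reports no verdict.
The state is a dict: "clock": time; "q": joint angles; "qd": joint speeds; "joint_torque": joint torques, N m; "tool_pos": TCP position; "eef_rot": TCP orientation; "contact_force": force on the tool from outside, world axes, zero at the start; "moment": the same for the moment, N m; "opening": opening from 0.0 (shut) to 1.0 (fully open).
Only numpy, scipy, OpenCV 4.12 (cv2) and the standard library are available. Lean on these libraries where they do the work, as an engineer would, in place of code of your own. Each camera call takes 0.05 s, during which the arm holds its last target.

## Working session

There is one attempt and no reset: what is moved stays moved. The work goes in short steps, Python scripts to look and compute and a tool call to move; the robot and the scene stay as the last step left them, time stands still between calls to the robot, and variables do not carry over. Pictures are saved under pics/ and viewed, and the job is handed in when it is done.

Besides the shell and the picture viewer there is one more tool, called after ">>>" as name(argument=value, ...), one argument or row to a line, values as JSON. play_rows: Moves the arm, as the interface text tells. Its arguments: {"type":"object","properties":{"increments":{"type":"array"},"grip_force":{"type":"number"}},"required":["increments"]}

```bash
mkdir -p pics; python3 - <<'E'
from plant import r
import cv2
print(r.get_state())
for n in ["side","top","wrist"]:
    c=r.get_calibration(n); print(n,c)
    cv2.imwrite(f"pics/{n}0.png",r.snapshot(n)[:,:,::-1])
E
```

```text
{'clock': 0.0, 'q': array([ 1.25478857,  0.68999134, -0.19449818,  1.56633083,  0.15734079,
        0.90249027, -0.21510169]), 'qd': array([ 6.37890955e-06,  1.01381852e-03,  1.33558687e-03, -4.95730448e-04,
        7.36569040e-04, -6.09798151e-04,  1.48888754e-03]), 'joint_torque': array([ 6.62927941e-04, -5.27572417e+01, -1.26711611e+00, -1.53430349e+01,
       -5.27630048e-02,  6.77433360e-03,  1.59090405e-04]), 'tool_pos': array([ 0.21392087, -0.58658693,  0.23790857]), 'eef_rot': array([ 8.19391418e-01, -5.73233696e-01, -7.93614211e-04, -4.50502269e-04]), 'contact_force': array([-0.16330916,  0.40089343, -0.35950654]), 'moment': array([0.03624154, 0.00671252, 0.00428866]), 'opening': 0.9979385198528052}
side {'fx': 451.66879445727614, 'fy': 451.66879445727614, 'cx': 319.4582414483484, 'cy': 235.8063101645647, 'R': array([[ 0.31857235,  0.94785009,  0.00958433],
       [ 0.73499834, -0.24062273, -0.6339386 ],
       [-0.59857255,  0.20899977, -0.77332399]]), 't': array([-0.14709472, -0.26081309,  1.23091424])}
top {'fx': 489.7217361216641, 'fy': 489.7217361216641, 'cx': 315.1938364619445, 'cy': 234.0126526625305, 'R': array([[-0.01999126, -0.99979816,  0.00199829],
       [-0.993751  ,  0.01965073, -0.1098763 ],
       [ 0.10981485, -0.00418237, -0.99394326]]), 't': array([0.00611993, 0.48422714, 1.0294323 ])}
wrist {'fx': 371.64829954431775, 'fy': 371.64829954431775, 'cx': 319.1436482231416, 'cy': 236.04002604452643, 'R': array([[ 0.34241924, -0.93954654, -0.0011712 ],
       [-0.89934748, -0.32812885,  0.28897328],
       [-0.27188815, -0.09789669, -0.95733645]]), 't': array([-0.62332879, -0.03952229,  0.38973272])}
```

View pics/side0.png

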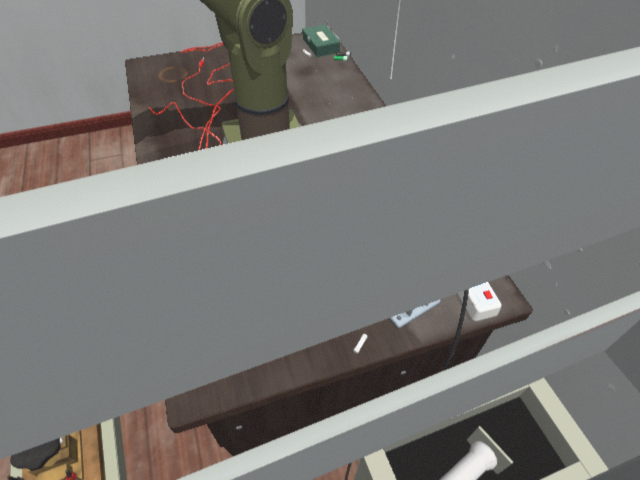

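View pics/top0.png

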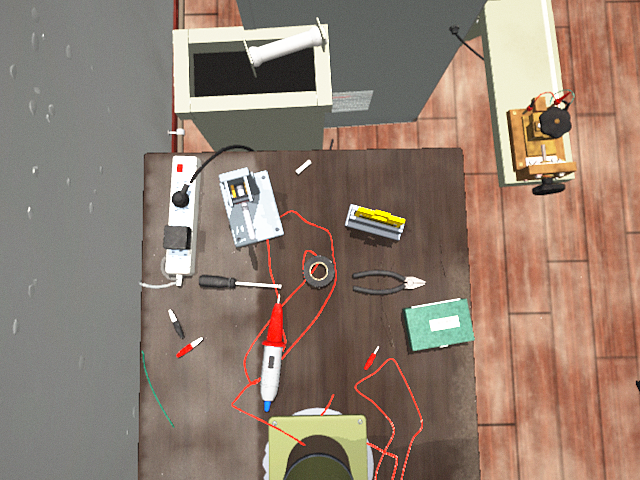

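View pics/wrist0.png

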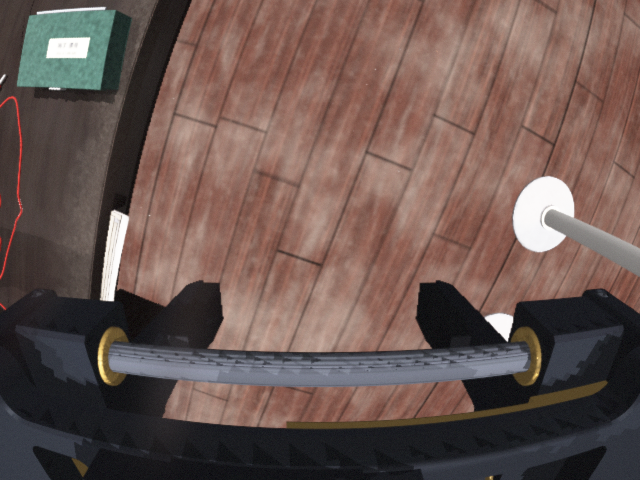

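```bash
python3 - <<'E'
from plant import r
import cv2,numpy as np
for n in ["side","top"]:
    c=r.get_calibration(n); print(n,-c["R"].T@c["t"])
im=cv2.imread("pics/top0.png")
a=cv2.resize(im[155:260,205:305],None,fx=6,fy=6,interpolation=cv2.INTER_CUBIC)
b=cv2.resize(im[190:260,330:420],None,fx=8,fy=8,interpolation=cv2.INTER_CUBIC)
cv2.imwrite("pics/ta.png",a[:600]);cv2.imwrite("pics/tb.png",b)
E
```

```text
side [ 0.97534897 -0.18059461  0.78796584]
top [3.68276596e-01 9.08745414e-04 1.07639015e+00]
```

View pics/ta.png

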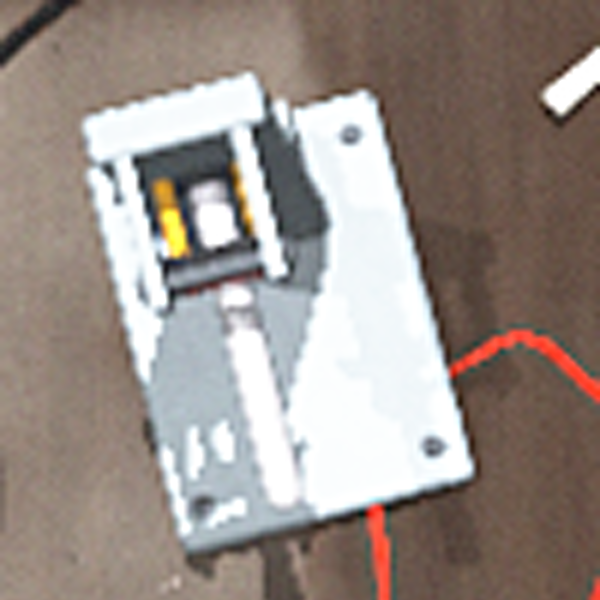

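View pics/tb.png

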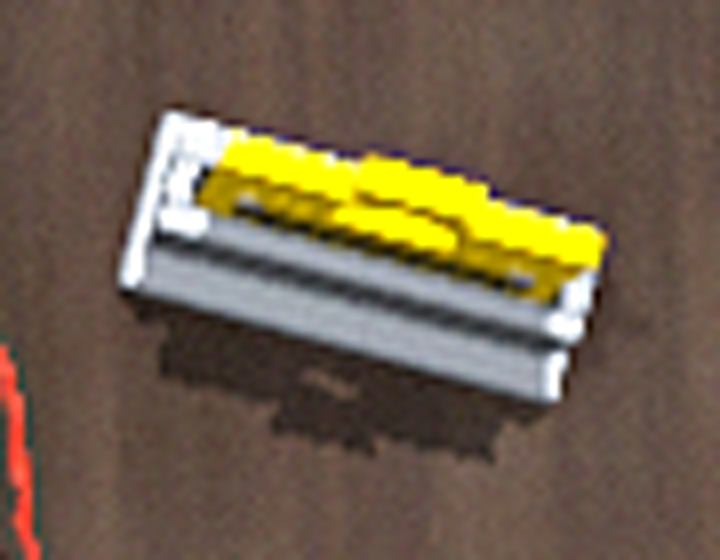

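```bash
cat > h.py <<'E'
from plant import r
import cv2,numpy as np
from scipy.optimize import least_squares
from scipy.spatial.transform import Rotation as Ro
def proj(c,X,fish=False):
    P=np.atleast_2d(X)@np.array(c["R"]).T+c["t"]
    if fish:
        rho=np.hypot(P[:,0],P[:,1]); th=np.arctan2(rho,P[:,2]); k=th/np.maximum(rho,1e-9)
        return np.c_[c["fx"]*P[:,0]*k+c["cx"],c["fy"]*P[:,1]*k+c["cy"]]
    return np.c_[c["fx"]*P[:,0]/P[:,2]+c["cx"],c["fy"]*P[:,1]/P[:,2]+c["cy"]]
def place(p,L):
    L=np.array(L,float)/1000; co,s=np.cos(p[2]),np.sin(p[2])
    return np.c_[p[0]+co*L[:,0]-s*L[:,1],p[1]+s*L[:,0]+co*L[:,1],L[:,2]]
def fit(cs,p0):  # cs: list of (calib,fish,L,uv)
    f=lambda p:np.concatenate([(proj(c,place(p,L),fi)-uv).ravel() for c,fi,L,uv in cs])
    s=least_squares(f,p0,loss="soft_l1"); return s.x,f(s.x).reshape(-1,2)
E
python3 - <<'E'
from h import *
c=r.get_calibration("top")
L=[[-60,55,12],[-60,-55,12],[90,-55,12],[-72,0,150],[-8,21.5,196],[-8,-21.5,196],[40,28,196],[40,-28,196]]
uv=np.array([[185,543],[475,468],[378,90],[288,508],[155,308],[288,270],[90,165],[268,122]])/6+[205,155]
p,e=fit([(c,0,L,uv)],[.6,.13,.2]);print("station",p,np.round(e,1).tolist())
# plate/holder: holder top corners z52, tab top z134
L=[[25,62,52],[-25,62,52],[-25,-62,52],[4,48,116],[4,-48,116],[4,15,134],[4,-15,134]]
uv=np.array([[168,110],[125,290],[555,402],[228,132],[608,230],[362,155],[488,188]])/8+[330,190]
p,e=fit([(c,0,L,uv)],[.57,-.1,-.2]);print("plate",p,np.round(e,1).tolist())
E
```

```text
station [0.53221442 0.13183013 0.24031739] [[-0.5, 1.5], [0.1, 1.1], [-0.7, -0.8], [0.4, -0.1], [-0.6, -0.0], [0.1, 0.3], [0.5, -0.3], [0.5, -0.9]]
plate [ 0.50858218 -0.13471147 -0.25586813] [[0.2, -1.9], [0.2, -1.6], [3.9, -1.9], [-0.4, 1.5], [-0.7, 0.5], [0.2, 1.1], [-0.5, 0.5]]
```

```bash
cat >> h.py <<'E'
def pose(): 
    s=r.get_state(); return np.array(s["tool_pos"]),Ro.from_quat(s["eef_rot"]),s
def down(yaw,tilt=0): # tool z down, tool x at world yaw; tilt about tool y or x can be added
    return Ro.from_euler("z",yaw)*Ro.from_euler("x",np.pi)
def plan(way,grip,n):
    """linear to pose (p,Rot) in n rows; prints rows"""
    p,R,s=pose(); P,RT=way
    dr=(R.inv()*RT).as_rotvec(); rows=[]
    for i in range(n):
        Ri=R*Ro.from_rotvec(dr*i/n)
        rows.append([grip]+np.round(Ri.inv().apply((P-p)/n)*1000,1).tolist()+np.round(dr/n,4).tolist())
    for q in rows: print(q)
def rep():
    p,R,s=pose(); print("t",round(s["clock"],2),"p",np.round(p,4),"x-axis",np.round(R.apply([1,0,0]),3),"z",np.round(R.apply([0,0,1]),3),"F",np.round(s["contact_force"],1),"op",round(s["opening"],3),"q",np.round(s["q"],2))
E
python3 - <<'E'
from h import *
rep()
c=r.get_calibration("wrist"); C=-c["R"].T@c["t"];p,R,s=pose()
print("cam in tool",R.inv().apply(C-p), "cam z",R.inv().apply(c["R"][2]))
plan((np.array([.46,-.12,.32]),down(-.256)),1,16)
E
```

```text
t 0.15 p [ 0.214  -0.5867  0.2381] x-axis [ 0.343 -0.939 -0.001] z [-0.001  0.001 -1.   ] F [0.6 0.3 0. ] op 1.002 q [ 1.25  0.69 -0.19  1.57  0.16  0.9  -0.22]
cam in tool [-0.00087389 -0.07464228 -0.14580683] cam z [3.51840602e-04 2.88838929e-01 9.57377642e-01]
[1, -22.1, -24.4, -5.1, -0.0, 0.0001, -0.0603]
[1, -20.6, -25.7, -5.1, -0.0, 0.0001, -0.0603]
[1, -19.0, -26.9, -5.1, -0.0, 0.0001, -0.0603]
[1, -17.4, -28.0, -5.1, -0.0, 0.0001, -0.0603]
[1, -15.7, -29.0, -5.1, -0.0, 0.0001, -0.0603]
[1, -13.9, -29.9, -5.1, -0.0, 0.0001, -0.0603]
[1, -12.1, -30.7, -5.1, -0.0, 0.0001, -0.0603]
[1, -10.2, -31.4, -5.1, -0.0, 0.0001, -0.0603]
[1, -8.3, -31.9, -5.1, -0.0, 0.0001, -0.0603]
[1, -6.3, -32.4, -5.1, -0.0, 0.0001, -0.0603]
[1, -4.4, -32.7, -5.1, -0.0, 0.0001, -0.0603]
[1, -2.4, -32.9, -5.1, -0.0, 0.0001, -0.0603]
[1, -0.4, -33.0, -5.1, -0.0, 0.0001, -0.0603]
[1, 1.6, -32.9, -5.1, -0.0, 0.0001, -0.0603]
[1, 3.6, -32.8, -5.1, -0.0, 0.0001, -0.0603]
[1, 5.5, -32.5, -5.1, -0.0, 0.0001, -0.0603]
```

>>> play_rows(
  increments=[
    [1,-22,-24.5,-5,0,0,-0.06],
    [1,-20.5,-25.5,-5,0,0,-0.06],
    [1,-19,-27,-5,0,0,-0.06],
    [1,-17.5,-28,-5,0,0,-0.06],
    [1,-15.5,-29,-5,0,0,-0.06],
    [1,-14,-30,-5,0,0,-0.06],
    [1,-12,-30.5,-5,0,0,-0.06],
    [1,-10,-31.5,-5,0,0,-0.06],
  ],
)

```text
clock: 1.15
tool_pos: [0.3368, -0.3476, 0.2768]
eef_rot: [0.934, -0.357, -0.003, -0.001]
contact_force: [-0.1, -0.3, -0.4]
opening: 0.999
```

>>> play_rows(
  increments=[
    [1,-8,-32,-5,0,0,-0.06],
    [1,-6.5,-32.5,-5,0,0,-0.06],
    [1,-4.5,-32.5,-5,0,0,-0.06],
    [1,-2.5,-33,-5,0,0,-0.06],
    [1,-0.5,-33,-5,0,0,-0.06],
    [1,1.5,-33,-5,0,0,-0.06],
    [1,3.5,-33,-5,0,0,-0.06],
    [1,5.5,-32.5,-5,0,0,-0.06],
  ],
)

```text
clock: 2.15
tool_pos: [0.4586, -0.1041, 0.3177]
eef_rot: [0.993, -0.117, -0.003, -0.001]
contact_force: [-0.2, 0.4, 0.1]
opening: 0.997
```

```bash
python3 - <<'E'
from h import *
rep()
cv2.imwrite("pics/w1.png",r.snapshot("wrist")[:,:,::-1])
plan((np.array([.46,-.12,.32]),down(-.256)),1,8)
E
```

```text
t 2.15 p [ 0.4586 -0.1041  0.3177] x-axis [ 0.972 -0.233 -0.007] z [-0.007  0.004 -1.   ] F [-0.2  0.4  0.1] op 0.997 q [ 0.49  0.42 -0.53  1.89  0.26  0.91 -0.4 ]
[1, 0.4, 2.6, -0.2, -0.0008, 0.0005, 0.0036]
[1, 0.4, 2.6, -0.2, -0.0008, 0.0005, 0.0036]
[1, 0.5, 2.6, -0.2, -0.0008, 0.0005, 0.0036]
[1, 0.5, 2.6, -0.2, -0.0008, 0.0005, 0.0036]
[1, 0.5, 2.6, -0.2, -0.0008, 0.0005, 0.0036]
[1, 0.5, 2.6, -0.2, -0.0008, 0.0005, 0.0036]
[1, 0.5, 2.6, -0.2, -0.0008, 0.0005, 0.0036]
[1, 0.5, 2.6, -0.2, -0.0008, 0.0005, 0.0036]
```

View pics/w1.png

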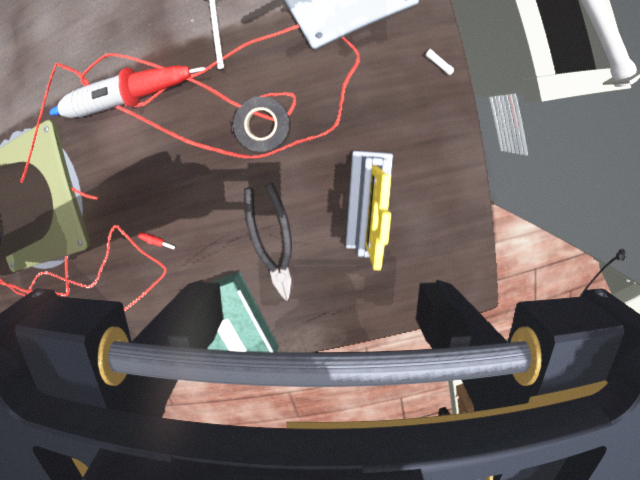

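```bash
python3 - <<'E'
from h import *
im=cv2.imread("pics/w1.png")
cv2.imwrite("pics/w1c.png",cv2.resize(im[140:280,335:405],None,fx=5,fy=4.285,interpolation=cv2.INTER_CUBIC))
c=r.get_calibration("wrist")
for nm,p in [("all",[.5086,-.1347,-.256])]:
    L=[[25,62,52],[-25,62,52],[-25,-62,52],[25,-62,52],[4,48,116],[-4,48,116],[-4,-48,116],[4,-48,116],[4,15,134],[-4,15,134],[4,-15,134],[-4,-15,134]]
    print(np.round(proj(c,place(p,L),1),1).tolist())
E
```

```text
[[392.5, 164.1], [348.3, 162.0], [343.3, 266.8], [384.6, 267.7], [382.7, 183.8], [374.5, 183.4], [368.0, 277.1], [375.7, 277.2], [383.5, 221.8], [375.0, 221.6], [381.1, 252.5], [372.8, 252.3]]
```

View pics/w1c.png

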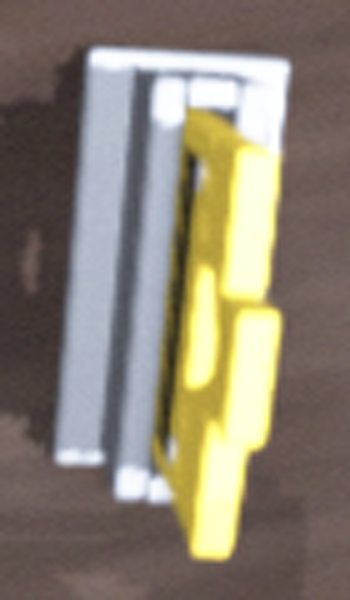

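```bash
python3 - <<'E'
from h import *
c=r.get_calibration("wrist")
L=[[-4,48,116],[4,48,116],[-4,-48,116],[4,-48,116],[-4,15,134],[4,15,134],[4,-15,134]]
uv=np.array([[237,147],[278,152],[190,557],[232,560],[236,305],[280,310],[266,450]])/[5,4.285]+[335,140]
p,e=fit([(c,1,L,uv)],[.51,-.13,-.25]);print("plate",p,np.round(e,1).tolist())
E
```

```text
plate [ 0.5166275  -0.1279287  -0.27895786] [[-0.0, 0.5], [0.0, -0.1], [0.5, -0.7], [-0.2, -1.1], [0.3, 1.5], [-0.1, 0.8], [-0.5, -0.9]]
```

```bash
python3 - <<'E'
from h import *
c=r.get_calibration("top")
L=[[4,48,116],[4,-48,116],[4,15,134],[4,-15,134],[-4,-48,116]]
uv=np.array([[228,132],[608,230],[362,155],[488,188],[604,270]])/8+[330,190]
print(np.round(proj(c,place([.5166,-.1279,-.279],L))-uv,1).tolist())
p,e=fit([(c,0,L,uv)],[.51,-.13,-.25]);print(p,np.round(e,1).tolist())
plan((np.array([.5145,-.129,.19]),down(-.276)),1,8)
E
```

```text
[[-3.8, -2.9], [-4.4, -2.9], [-3.4, -3.1], [-4.2, -3.3], [-4.8, -4.0]]
[ 0.51004396 -0.13575344 -0.28271869] [[0.3, 0.2], [-0.3, 0.4], [0.8, 0.1], [-0.0, -0.0], [-0.8, -0.8]]
[1, 7.4, 2.3, 16.0, -0.0008, 0.0005, 0.0061]
[1, 7.4, 2.2, 16.1, -0.0008, 0.0005, 0.0061]
[1, 7.4, 2.2, 16.1, -0.0008, 0.0005, 0.0061]
[1, 7.4, 2.1, 16.1, -0.0008, 0.0005, 0.0061]
[1, 7.4, 2.1, 16.1, -0.0008, 0.0005, 0.0061]
[1, 7.4, 2.0, 16.1, -0.0008, 0.0005, 0.0061]
[1, 7.4, 1.9, 16.1, -0.0008, 0.0005, 0.0061]
[1, 7.4, 1.9, 16.1, -0.0008, 0.0005, 0.0061]
```

>>> play_rows(
  increments=[
    [1,7,3,14,0,0,0.006],
    [1,7,3,14,0,0,0.006],
    [1,7,3,14,0,0,0.006],
    [1,7,3,14,0,0,0.006],
    [1,7,3,14,0,0,0.006],
    [1,7,3,14,0,0,0.006],
    [1,0,0,0,0,0,0],
    [1,0,0,0,0,0,0],
  ],
)

```text
clock: 3.2
tool_pos: [0.4977, -0.1311, 0.226]
eef_rot: [0.991, -0.135, -0.004, -0.003]
contact_force: [0.1, 0.1, -0.5]
opening: 0.997
```

```bash
cat >> h.py <<'E'
import pickle
def wsnap(nm):
    c=r.get_calibration("wrist"); im=r.snapshot("wrist")[:,:,::-1]
    cv2.imwrite(f"pics/{nm}.png",im); pickle.dump(c,open(f"pics/{nm}.pkl","wb")); return im,c
E
python3 - <<'E'
from h import *
rep(); im,c=wsnap("w2"); rep()
E
```

```text
t 3.2 p [ 0.4977 -0.1311  0.226 ] x-axis [ 0.963 -0.268 -0.009] z [-0.008  0.006 -1.   ] F [ 0.1  0.1 -0.5] op 0.997 q [ 0.45  0.59 -0.45  1.89  0.36  0.74 -0.47]
t 3.25 p [ 0.4977 -0.1311  0.2261] x-axis [ 0.963 -0.268 -0.009] z [-0.008  0.006 -1.   ] F [-0.4 -0.7  0.1] op 1.004 q [ 0.45  0.59 -0.45  1.89  0.36  0.74 -0.47]
```

View pics/w2.png

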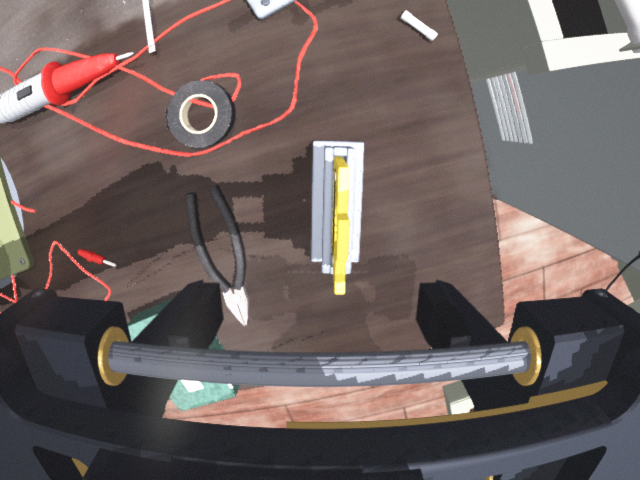

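```bash
python3 - <<'E'
from h import *
im=cv2.imread("pics/w2.png")
cv2.imwrite("pics/w2c.png",cv2.resize(im[130:310,290:390],None,fx=6,fy=3.3333,interpolation=cv2.INTER_CUBIC))
E
```

```text
(no output)
```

View pics/w2c.png

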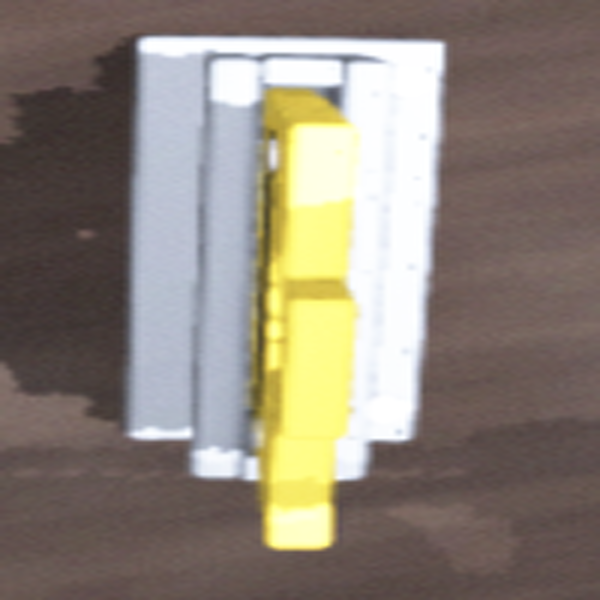

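```bash
python3 - <<'E'
from h import *
c=pickle.load(open("pics/w2.pkl","rb"))
L=[[-4,48,116],[4,48,116],[-4,-48,116],[4,-48,116],[-4,15,134],[4,15,134],[4,-15,134],[-4,-15,134]]
uv=np.array([[288,126],[357,126],[265,548],[332,548],[285,300],[356,300],[350,438],[283,438]])/[6,3.3333]+[290,130]
p,e=fit([(c,1,L,uv)],[.51,-.13,-.25]);print("plate",p,np.round(e,1).tolist())
for dz in (-6,-3,3):
    p2,e=fit([(c,1,np.array(L)+[0,0,dz],uv)],[.51,-.13,-.25]);print(dz,p2,np.abs(e).sum())
P,R,s=pose();print(R.inv().apply(np.array([p[0],p[1],P[2]])-P))
E
```

```text
plate [ 0.51203501 -0.13497905 -0.28300338] [[-0.2, -0.8], [-0.1, -0.5], [0.4, 0.1], [-0.3, 0.1], [0.3, -0.3], [0.5, -0.1], [-0.0, 1.0], [-0.5, 0.9]]
-6 [ 0.51192554 -0.13663056 -0.28320855] 7.190655549459848
-3 [ 0.51197691 -0.13581687 -0.28306206] 5.256167741917437
3 [ 0.51211358 -0.13406321 -0.28289948] 10.21280768111717
[ 0.0148626  -0.00013594 -0.00013275]
```

```bash
python3 - <<'E'
from h import *
plan((np.array([.5117,-.1354,.114]),down(-.283)),1,7)
E
```

```text
[1, 2.2, 0.1, 16.0, -0.0006, 0.0013, 0.0017]
[1, 2.2, 0.1, 16.0, -0.0006, 0.0013, 0.0017]
[1, 2.2, 0.1, 16.0, -0.0006, 0.0013, 0.0017]
[1, 2.2, 0.1, 16.0, -0.0006, 0.0013, 0.0017]
[1, 2.2, 0.1, 16.0, -0.0006, 0.0013, 0.0017]
[1, 2.1, 0.1, 16.0, -0.0006, 0.0013, 0.0017]
[1, 2.1, 0.0, 16.0, -0.0006, 0.0013, 0.0017]
```

>>> play_rows(
  increments=[
    [1,4,0,14,0,0.002,0.002],
    [1,4,0,14,-0.001,0.002,0.002],
    [1,4,0,14,-0.001,0.002,0.002],
    [1,3,0,14,-0.001,0.002,0.002],
    [1,0,0,14,0,0,0.002],
    [1,0,0,10,0,0,0],
    [1,0,0,0,0,0,0],
    [1,0,0,0,0,0,0],
  ],
)

```text
clock: 4.25
tool_pos: [0.5129, -0.1346, 0.1405]
eef_rot: [0.99, -0.14, -0.0, -0.0]
contact_force: [0.5, 0.9, -0.2]
opening: 0.999
```

```bash
python3 - <<'E'
from h import *
rep(); im,c=wsnap("w3")
plan((np.array([.5117,-.1354,.114]),down(-.283)),1,4)
E
```

```text
t 4.25 p [ 0.5129 -0.1346  0.1405] x-axis [ 0.961 -0.277 -0.   ] z [-0.     0.001 -1.   ] F [ 0.5  0.9 -0.2] op 0.999 q [ 0.39  0.73 -0.36  1.94  0.46  0.55 -0.56]
[1, -0.2, 0.3, 6.6, -0.0002, 0.0, 0.0006]
[1, -0.2, 0.3, 6.6, -0.0002, 0.0, 0.0006]
[1, -0.2, 0.3, 6.6, -0.0002, 0.0, 0.0006]
[1, -0.2, 0.3, 6.6, -0.0002, 0.0, 0.0006]
```

View pics/w3.png

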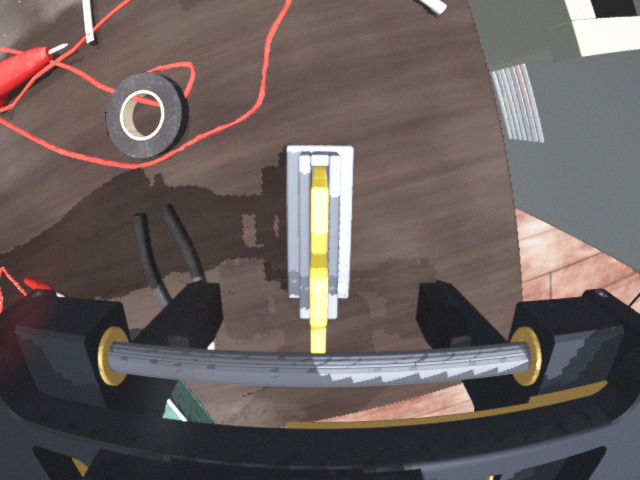

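>>> play_rows(
  increments=[
    [1,-0.5,1,10,0,0,0.001],
    [1,-0.5,0,10,0,0,0.001],
    [1,0,0,7,0,0,0],
    [1,0,0,0,0,0,0],
    [0,0,0,0,0,0,0],
    [0,0,0,0,0,0,0],
    [0,0,0,0,0,0,0],
    [0,0,0,0,0,0,0],
  ],
  grip_force=25,
)

```text
clock: 5.3
tool_pos: [0.5123, -0.1355, 0.1126]
eef_rot: [0.99, -0.141, 0.001, -0.0]
contact_force: [-0.0, -0.5, -0.4]
opening: 0.569
```

```bash
python3 - <<'E'
from h import *
rep()
E
```

```text
t 5.3 p [ 0.5123 -0.1355  0.1126] x-axis [ 0.96  -0.279  0.002] z [ 0.002  0.    -1.   ] F [-0.  -0.5 -0.4] op 0.569 q [ 0.37  0.77 -0.32  1.96  0.49  0.48 -0.59]
```

Fingers are still closing.

>>> play_rows(
  increments=[
    [0,0,0,0,0,0,0],
    [0,0,0,0,0,0,0],
    [0,0,0,0,0,0,0],
    [0,0,0,0,0,0,0],
    [0,0,0,0,0,0,0],
    [0,0,0,0,0,0,0],
    [0,0,0,0,0,0,0],
    [0,0,0,0,0,0,0],
  ],
  grip_force=25,
)

```text
clock: 6.3
tool_pos: [0.5123, -0.1356, 0.1128]
eef_rot: [0.99, -0.141, 0.001, -0.0]
contact_force: [0.1, 1.0, -0.1]
opening: 0.09
```

```bash
python3 - <<'E'
from h import *
rep(); im,c=wsnap("w4")
E
```

```text
t 6.3 p [ 0.5123 -0.1356  0.1128] x-axis [ 0.96  -0.279  0.002] z [ 0.002  0.    -1.   ] F [ 0.1  1.  -0.1] op 0.09 q [ 0.37  0.77 -0.32  1.96  0.49  0.48 -0.59]
```

View pics/w4.png

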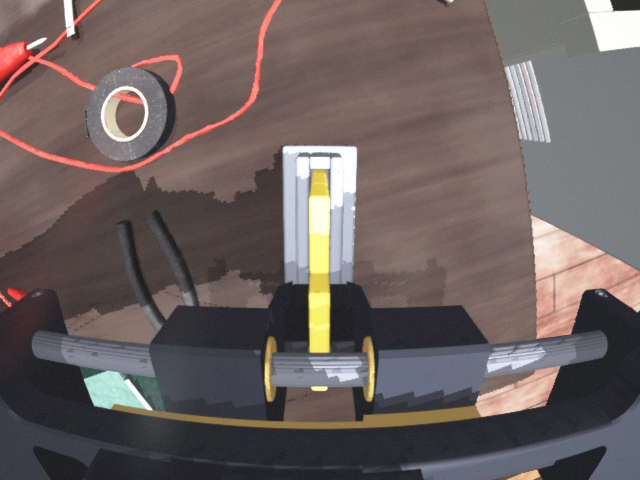

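>>> play_rows(
  increments=[
    [0,0,0,-6,0,0,0],
    [0,0,0,-10,0,0,0],
    [0,0,0,-14,0,0,0],
    [0,0,0,-14,0,0,0],
    [0,0,0,-14,0,0,0],
    [0,0,0,-16,0,0,0],
    [0,0,0,-16,0,0,0],
    [0,0,0,-14,0,0,0],
  ],
)

```text
clock: 7.35
tool_pos: [0.5114, -0.1356, 0.2242]
eef_rot: [0.99, -0.141, 0.001, -0.0]
contact_force: [0.3, -0.8, -0.0]
opening: 0.089
```

```bash
python3 - <<'E'
from h import *
rep()
S=np.array([.5322,.1318]);y=.2403
t=S+np.array([np.cos(y),np.sin(y)])*-.115
print(t)
plan((np.array([*t,.205]),down(y)),0,16)
E
```

```text
t 7.35 p [ 0.5114 -0.1356  0.2242] x-axis [ 0.96  -0.279  0.002] z [ 0.002  0.    -1.   ] F [ 0.3 -0.8 -0. ] op 0.089 q [ 0.45  0.61 -0.44  1.86  0.37  0.75 -0.48]
[0.42050434 0.10443069]
[0, -9.6, -12.8, 1.2, -0.0, -0.0001, -0.0327]
[0, -9.2, -13.1, 1.2, -0.0, -0.0001, -0.0327]
[0, -8.8, -13.4, 1.2, -0.0, -0.0001, -0.0327]
[0, -8.3, -13.7, 1.2, -0.0, -0.0001, -0.0327]
[0, -7.9, -14.0, 1.2, -0.0, -0.0001, -0.0327]
[0, -7.4, -14.2, 1.2, -0.0, -0.0001, -0.0327]
[0, -7.0, -14.5, 1.2, -0.0, -0.0001, -0.0327]
[0, -6.5, -14.7, 1.2, -0.0, -0.0001, -0.0327]
[0, -6.0, -14.9, 1.2, -0.0, -0.0001, -0.0327]
[0, -5.5, -15.1, 1.2, -0.0, -0.0001, -0.0327]
[0, -5.0, -15.2, 1.2, -0.0, -0.0001, -0.0327]
[0, -4.5, -15.4, 1.2, -0.0, -0.0001, -0.0327]
[0, -4.0, -15.5, 1.2, -0.0, -0.0001, -0.0327]
[0, -3.5, -15.7, 1.2, -0.0, -0.0001, -0.0327]
[0, -3.0, -15.8, 1.2, -0.0, -0.0001, -0.0327]
[0, -2.5, -15.9, 1.2, -0.0, -0.0001, -0.0327]
```

>>> play_rows(
  increments=[
    [0,-12,-12,0,0,0,-0.033],
    [0,-12,-13,0,0,0,-0.033],
    [0,-10,-13.5,0,0,0,-0.033],
    [0,-10,-13.5,0,0,0,-0.033],
    [0,-9,-14,0,0,0,-0.033],
    [0,-8,-14,0,0,0,-0.033],
    [0,-7,-14.5,0,0,0,-0.033],
    [0,-6.5,-14.5,0,0,0,-0.033],
  ],
)

```text
clock: 8.35
tool_pos: [0.4501, -0.0061, 0.2241]
eef_rot: [1.0, 0.001, 0.001, -0.001]
contact_force: [0.5, -0.1, -1.7]
opening: 0.086
```

>>> play_rows(
  increments=[
    [0,-6,-15,1,0,0,-0.033],
    [0,-5,-15,1,0,0,-0.033],
    [0,-4,-15,1,0,0,-0.033],
    [0,-3,-15,1,0,0,-0.033],
    [0,-2,-15,1,0,0,-0.033],
    [0,-2,-15,1,0,0,-0.033],
    [0,0,0,0,0,0,0],
    [0,0,0,0,0,0,0],
  ],
)

```text
clock: 9.35
tool_pos: [0.4182, 0.0894, 0.2178]
eef_rot: [0.994, 0.108, 0.001, -0.001]
contact_force: [0.8, -0.2, -1.3]
opening: 0.093
```

```bash
python3 - <<'E'
from h import *
rep(); im,c=wsnap("w5")
cv2.imwrite("pics/t5.png",r.snapshot("top")[:,:,::-1])
S=np.array([.5322,.1318]);y=.2403
t=S+np.array([np.cos(y),np.sin(y)])*-.115
plan((np.array([*t,.205]),down(y)),0,6)
E
```

```text
t 9.35 p [0.4182 0.0894 0.2178] x-axis [0.977 0.214 0.002] z [ 0.002  0.001 -1.   ] F [ 0.8 -0.2 -1.3] op 0.093 q [ 0.05  0.52 -0.55  2.15  0.48  0.59 -0.63]
[0, 0.9, -2.4, 2.1, -0.0002, -0.0004, -0.0042]
[0, 0.9, -2.4, 2.1, -0.0002, -0.0004, -0.0042]
[0, 0.9, -2.4, 2.1, -0.0002, -0.0004, -0.0042]
[0, 0.9, -2.4, 2.1, -0.0002, -0.0004, -0.0042]
[0, 0.9, -2.4, 2.1, -0.0002, -0.0004, -0.0042]
[0, 1.0, -2.4, 2.1, -0.0002, -0.0004, -0.0042]
```

View pics/w5.png

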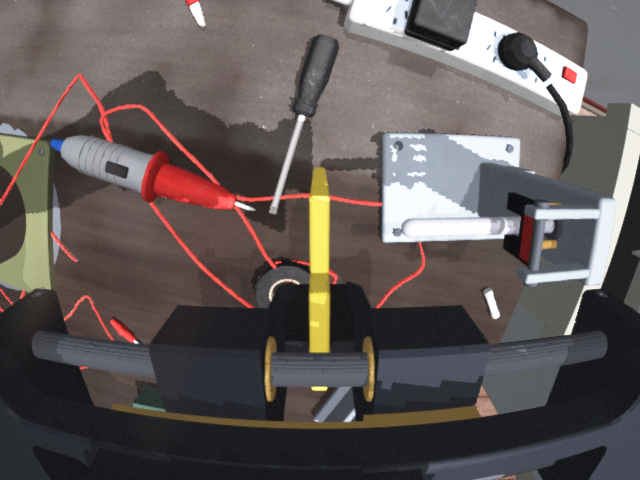

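View pics/t5.png

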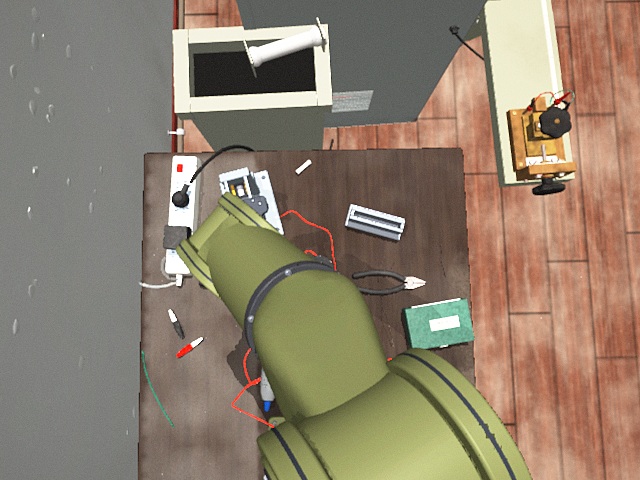

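```bash
python3 - <<'E'
from h import *
im=cv2.imread("pics/w5.png")
cv2.imwrite("pics/w5c.png",cv2.resize(im[120:295,370:625],None,fx=3.1,fy=3.1,interpolation=cv2.INTER_CUBIC))
cv2.imwrite("pics/w5d.png",cv2.resize(im[150:410,260:380],None,fx=6,fy=2.3,interpolation=cv2.INTER_CUBIC))
E
```

```text
(no output)
```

View pics/w5c.png

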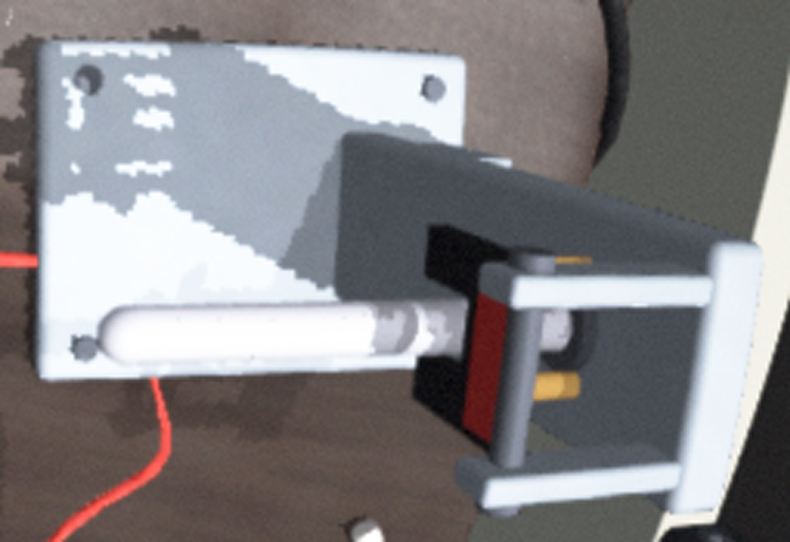

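View pics/w5d.png

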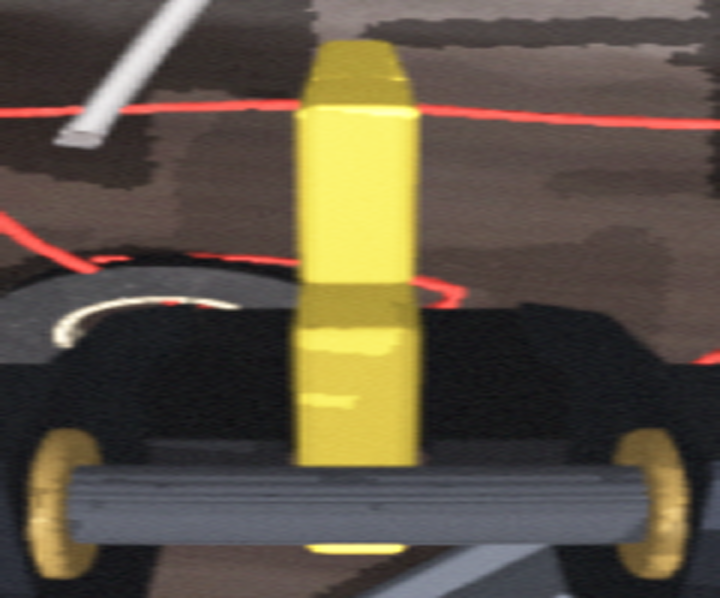

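```bash
python3 - <<'E'
from h import *
c=pickle.load(open("pics/w5.pkl","rb"))
L=[[-60,55,12],[-60,-55,12],[90,55,12],[40,28,196],[40,-28,196],[-8,21.5,196],[-8,15.5,196],[-8,-21.5,196],[-8,-15.5,196],[-72,0,150]]
uv=np.array([[40,42],[45,371],[465,57],[715,243],[672,510],[512,278],[517,306],[482,508],[488,475],[100,336]])/3.1+[370,120]
p,e=fit([(c,1,L,uv)],[.532,.132,.24]);print("station wrist",p);print(np.round(e,1).tolist())
for nm,q in(("w",p),("top",[.5322,.1318,.2403])): print(nm,(proj(c,place(q,[[-72,0,150],[0,0,173]]),1)-[370,120])*3.1, place(q,[[-72,0,150]]))
Lp=np.array([[-4,48,106],[4,48,106],[-4,15,124],[4,15,124],[-4,-48,106],[4,-48,106]],float)
up=np.array([[299,107],[419,109],[295,325],[419,325],[307,552],[407,552]])/[6,2.3]+[260,150]
P,R,s=pose()
f=lambda v:(proj(c,place(v[[0,1,3]],Lp)+[0,0,v[2]],1)-up).ravel()
s=least_squares(f,[P[0],P[1],P[2]-.103,.2]);v=s.x;print("plate",v,np.round(f(v),1),"tcp-plate in tool",R.inv().apply(v[:3]-P), "toolyaw",np.arctan2(*R.apply([1,0,0])[[1,0]]))
f2=lambda w:f(np.r_[w[:2],P[2]-.1028,w[2]])
s=least_squares(f2,[P[0],P[1],.2]);print(s.x,np.round(s.fun,1),R.inv().apply(np.r_[s.x[:2],0]-P))
E
```

```text
station wrist [0.53350105 0.13373945 0.25308626]
[[-0.4, -1.0], [-1.8, 4.0], [1.4, -1.8], [0.8, -1.6], [-0.4, 2.6], [1.2, -1.3], [-1.6, 0.8], [0.7, 0.3], [0.4, 0.9], [-0.5, -0.2]]
w [[ 98.48344592 335.367134  ]
 [476.08920116 355.69593901]] [[0.46379466 0.11571114 0.15      ]]
top [[ 89.79776545 338.77094294]
 [467.79606571 363.7336775 ]] [[0.4622688  0.11466443 0.15      ]]
plate [0.41819666 0.08948969 0.11288205 0.21443257] [-0.2 -0.  -0.  -0.9 -0.1  0.9  0.5  0.9  0.2 -0.6 -0.4 -0.6] tcp-plate in tool [-2.68107810e-04 -6.73513751e-05  1.04978687e-01] toolyaw 0.21531997223810423
[0.41799925 0.09035668 0.21445375] [-0.4 -1.2  0.1 -2.1 -0.2  1.2  0.7  1.2  0.1  0.8 -0.3  0.8] [-0.00054498 -0.00081552  0.21786142]
```

```bash
cat >> h.py <<'E'
ST=np.array([.5330,.1330,.247])
def stp(x,y,z): return place(ST,[[x,y,z]])[0]
def tcp_st():
    p,R,s=pose(); d=p[:2]-ST[:2]; co,si=np.cos(ST[2]),np.sin(ST[2]); print("tcp in station mm",np.round([1000*(co*d[0]+si*d[1]),1000*(-si*d[0]+co*d[1]),1000*p[2]],1))
E
python3 - <<'E'
from h import *
tcp_st()
plan((stp(-100,0,168),down(ST[2])),0,6)
E
```

```text
tcp in station mm [-121.9  -14.3  217.9]
[0, 3.6, -2.5, 8.3, -0.0002, -0.0004, -0.0053]
[0, 3.6, -2.5, 8.3, -0.0002, -0.0004, -0.0053]
[0, 3.6, -2.5, 8.3, -0.0002, -0.0004, -0.0053]
[0, 3.6, -2.4, 8.3, -0.0002, -0.0004, -0.0053]
[0, 3.6, -2.4, 8.3, -0.0002, -0.0004, -0.0053]
[0, 3.6, -2.4, 8.3, -0.0002, -0.0004, -0.0053]
```

>>> play_rows(
  increments=[
    [0,3.5,-2.5,8.5,0,0,-0.0055],
    [0,3.5,-2.5,8.5,0,0,-0.0055],
    [0,3.5,-2.5,8.5,0,0,-0.0055],
    [0,3.5,-2.5,8.5,0,0,-0.0055],
    [0,3.5,-2.5,8.5,0,0,-0.0055],
    [0,3.5,-2.5,8.5,0,0,-0.0055],
    [0,0,0,0,0,0,0],
    [0,0,0,0,0,0,0],
  ],
)

```text
clock: 10.45
tool_pos: [0.437, 0.1093, 0.1625]
eef_rot: [0.992, 0.124, 0.001, -0.001]
contact_force: [-0.5, -0.0, -1.5]
opening: 0.088
```

```bash
python3 - <<'E'
from h import *
rep();tcp_st(); im,c=wsnap("w6")
print(proj(c,np.array([stp(-72,0,150),stp(-66,6,150),stp(-66,-6,150)]),1))
plan((stp(-100,0,168),down(ST[2])),0,2)
E
```

```text
t 10.45 p [0.437  0.1093 0.1625] x-axis [0.969 0.246 0.001] z [ 0.001  0.001 -1.   ] F [-0.5 -0.  -1.5] op 0.088 q [-0.06  0.63 -0.45  2.15  0.59  0.48 -0.72]
tcp in station mm [-98.9   0.5 162.5]
[[375.96497766 292.87730005]
 [389.24071104 281.16900674]
 [387.43330505 303.84190264]]
[0, -0.6, 0.2, -2.7, -0.0005, -0.0008, 0.0008]
[0, -0.6, 0.2, -2.7, -0.0005, -0.0008, 0.0008]
```

View pics/w6.png

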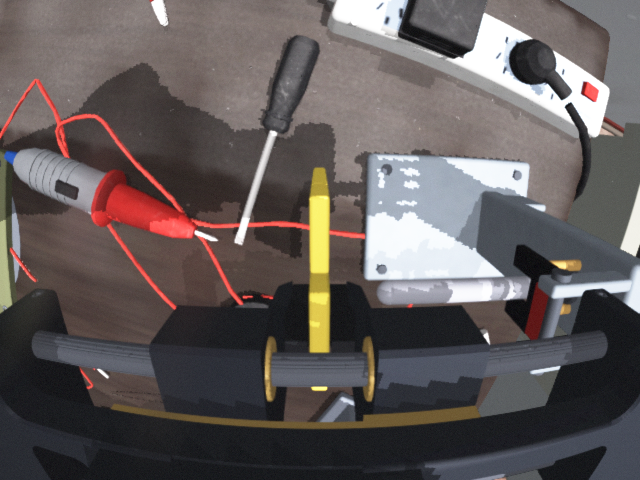

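>>> play_rows(
  increments=[
    [0,0,0,-5,0,0,0],
    [0,4,0.5,0,0,0,0],
    [0,6,0,0,0,0,0],
    [0,6,0,0,0,0,0],
    [0,6,0,0,0,0,0],
    [0,6,0,0,0,0,0],
    [0,0,0,0,0,0,0],
    [0,0,0,0,0,0,0],
  ],
)

```text
clock: 11.5
tool_pos: [0.4669, 0.1159, 0.1686]
eef_rot: [0.992, 0.123, 0.001, -0.001]
contact_force: [0.0, 0.7, -1.8]
opening: 0.096
```

```bash
python3 - <<'E'
from h import *
rep();tcp_st(); im,c=wsnap("w7")
E
```

```text
t 11.5 p [0.4669 0.1159 0.1686] x-axis [0.97  0.245 0.003] z [ 0.003  0.002 -1.   ] F [ 0.   0.7 -1.8] op 0.096 q [-0.03  0.65 -0.48  2.06  0.56  0.56 -0.67]
tcp in station mm [-68.3  -0.4 168.6]
```

View pics/w7.png

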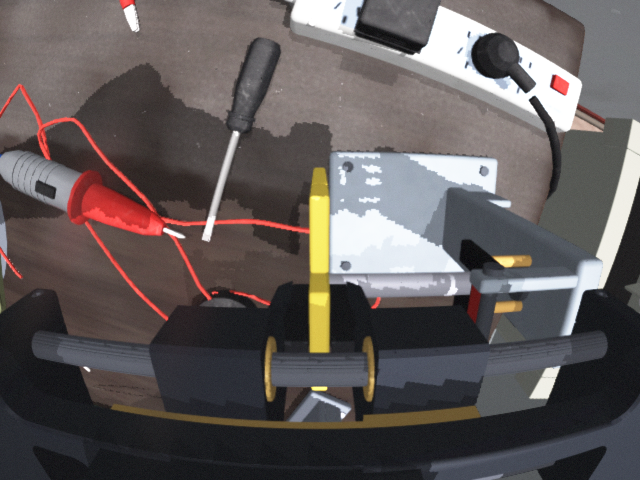

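>>> play_rows(
  increments=[
    [0,5,0,0,0,0,0],
    [0,6,0,0,0,0,0],
    [0,6,0,0,0,0,0],
    [0,5,0,0,0,0,0],
    [0,0,0,0,0,0,0],
    [0,0,0,0,0,0,0],
    [0,0,0,0,0,0,0],
    [0,0,0,0,0,0,0],
  ],
)

```text
clock: 12.55
tool_pos: [0.4893, 0.1215, 0.1686]
eef_rot: [0.992, 0.124, 0.001, -0.001]
contact_force: [1.1, 0.7, -2.0]
opening: 0.093
```

```bash
python3 - <<'E'
from h import *
rep();tcp_st(); im,c=wsnap("w8")
E
```

```text
t 12.55 p [0.4893 0.1215 0.1686] x-axis [0.969 0.245 0.002] z [ 0.002  0.001 -1.   ] F [ 1.1  0.7 -2. ] op 0.093 q [-0.03  0.68 -0.49  1.99  0.55  0.61 -0.64]
tcp in station mm [-45.2  -0.5 168.6]
```

View pics/w8.png

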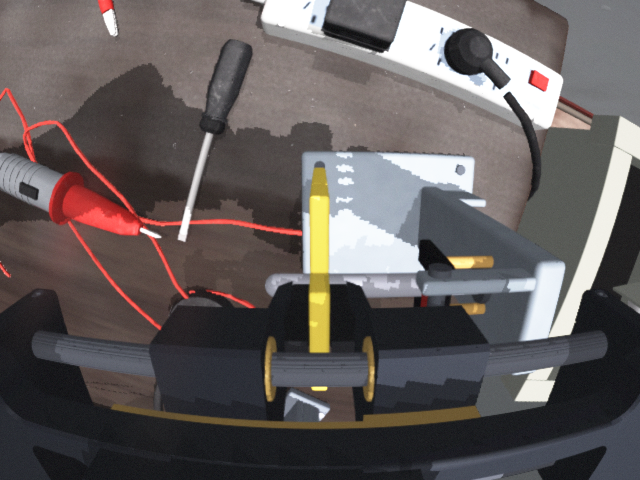

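>>> play_rows(
  increments=[
    [0,0,0,2,0,0,0],
    [0,0,0,2,0,0,0],
    [0,0,0,2,0,0,0],
    [0,0,0,0,0,0,0],
    [0,0,0,0,0,0,0],
    [0,0,0,0,0,0,0],
    [0,0,0,0,0,0,0],
    [0,0,0,0,0,0,0],
  ],
)

```text
clock: 13.6
tool_pos: [0.4893, 0.1215, 0.1622]
eef_rot: [0.992, 0.124, 0.001, -0.0]
contact_force: [-0.3, 0.4, -1.5]
opening: 0.089
```

```bash
python3 - <<'E'
from h import *
rep();tcp_st()
E
```

```text
t 13.6 p [0.4893 0.1215 0.1622] x-axis [0.969 0.245 0.002] z [ 0.002  0.001 -1.   ] F [-0.3  0.4 -1.5] op 0.089 q [-0.04  0.69 -0.48  1.99  0.56  0.59 -0.65]
tcp in station mm [-45.2  -0.5 162.2]
```

>>> play_rows(
  increments=[
    [0,0,0,1,0,0,0],
    [0,0,0,1,0,0,0],
    [0,0,0,0,0,0,0],
    [0,0,0,0,0,0,0],
    [0,0,0,0,0,0,0],
    [0,0,0,0,0,0,0],
    [0,0,0,0,0,0,0],
    [0,0,0,0,0,0,0],
  ],
)

```text
clock: 14.6
tool_pos: [0.4893, 0.1215, 0.1601]
eef_rot: [0.992, 0.124, 0.001, -0.001]
contact_force: [0.7, 0.3, -1.8]
opening: 0.093
```

```bash
python3 - <<'E'
from h import *
rep();tcp_st()
E
```

```text
t 14.6 p [0.4893 0.1215 0.1601] x-axis [0.969 0.245 0.003] z [ 0.002  0.001 -1.   ] F [ 0.7  0.3 -1.8] op 0.093 q [-0.04  0.69 -0.48  2.    0.56  0.58 -0.66]
tcp in station mm [-45.2  -0.4 160.1]
```

>>> play_rows(
  increments=[
    [0,0,0,1,0,0,0],
    [0,0,0,0,0,0,0],
    [0.15,0,0,0,0,0,0],
    [0.2,0,0,0,0,0,0],
    [0.25,0,0,0,0,0,0],
    [0.3,0,0,0,0,0,0],
    [0.3,0,0,0,0,0,0],
    [0.3,0,0,0,0,0,0],
  ],
)

```text
clock: 15.6
tool_pos: [0.4898, 0.1219, 0.1595]
eef_rot: [0.992, 0.124, 0.002, -0.001]
contact_force: [0.6, 0.3, 0.3]
opening: 0.302
```

```bash
python3 - <<'E'
from h import *
rep();tcp_st(); im,c=wsnap("w9")
E
```

```text
t 15.6 p [0.4898 0.1219 0.1595] x-axis [0.969 0.245 0.004] z [ 0.004  0.002 -1.   ] F [0.6 0.3 0.3] op 0.302 q [-0.04  0.69 -0.48  2.    0.57  0.58 -0.66]
tcp in station mm [-44.6  -0.2 159.5]
```

View pics/w9.png

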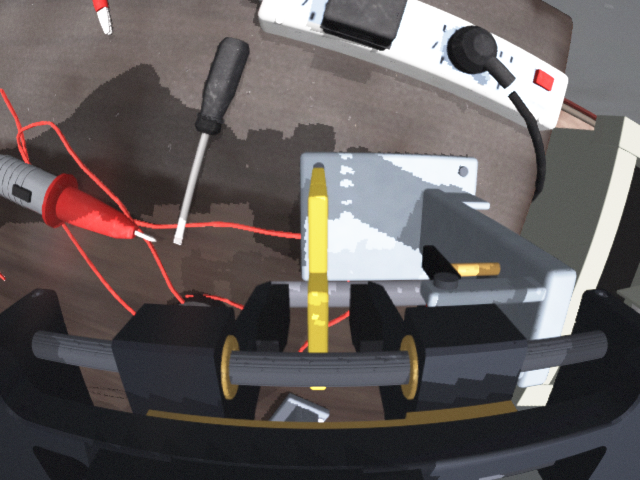

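>>> play_rows(
  increments=[
    [0.3,0,0,-8,0,0,0],
    [0.3,0,0,-10,0,0,0],
    [0.3,0,0,-14,0,0,0],
    [0.3,0,0,-16,0,0,0],
    [0.3,0,0,-16,0,0,0],
    [0.3,-10,0,-10,0,0,0],
    [0.4,-15,0,-5,0,0,0],
    [0.5,-15,0,0,0,0,0],
  ],
)

```text
clock: 16.65
tool_pos: [0.4488, 0.1117, 0.2452]
eef_rot: [0.992, 0.124, 0.003, -0.001]
contact_force: [-0.1, -1.0, -1.0]
opening: 0.485
```

```bash
python3 - <<'E'
from h import *
rep();tcp_st(); im,c=wsnap("w10")
plan((stp(-95,0,240),down(ST[2]+np.pi/2)),.65,12)
E
```

```text
t 16.65 p [0.4488 0.1117 0.2452] x-axis [0.969 0.245 0.007] z [ 0.006  0.003 -1.   ] F [-0.1 -1.  -1. ] op 0.485 q [ 0.05  0.52 -0.6   2.02  0.44  0.72 -0.57]
tcp in station mm [-8.690e+01 -1.000e-01  2.452e+02]
[0.65, -0.5, -0.0, 0.4, 0.0002, -0.0002, -0.1308]
[0.65, -0.4, -0.1, 0.4, 0.0002, -0.0002, -0.1308]
[0.65, -0.4, -0.2, 0.4, 0.0002, -0.0002, -0.1308]
[0.65, -0.4, -0.2, 0.4, 0.0002, -0.0002, -0.1308]
[0.65, -0.4, -0.3, 0.4, 0.0002, -0.0002, -0.1308]
[0.65, -0.3, -0.3, 0.4, 0.0002, -0.0002, -0.1308]
[0.65, -0.3, -0.3, 0.4, 0.0002, -0.0002, -0.1308]
[0.65, -0.2, -0.4, 0.4, 0.0002, -0.0002, -0.1308]
[0.65, -0.2, -0.4, 0.4, 0.0002, -0.0002, -0.1308]
[0.65, -0.1, -0.4, 0.4, 0.0002, -0.0002, -0.1308]
[0.65, -0.1, -0.4, 0.4, 0.0002, -0.0002, -0.1308]
[0.65, -0.0, -0.5, 0.4, 0.0002, -0.0002, -0.1308]
```

View pics/w10.png

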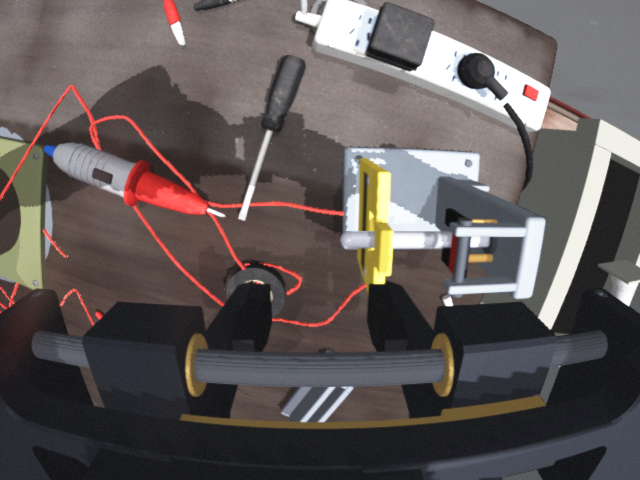

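>>> play_rows(
  increments=[
    [0.65,0,0,0,0,0,-0.13],
    [0.65,0,0,0,0,0,-0.13],
    [0.65,0,0,0,0,0,-0.13],
    [0.65,0,0,0,0,0,-0.13],
    [0.65,0,0,0,0,0,-0.13],
    [0.65,0,0,0,0,0,-0.13],
    [0.65,0,0,0,0,0,-0.13],
    [0.65,0,0,0,0,0,-0.13],
  ],
)

```text
clock: 17.7
tool_pos: [0.4391, 0.1071, 0.2442]
eef_rot: [0.788, 0.615, -0.003, 0.002]
contact_force: [0.3, -0.4, -0.0]
opening: 0.65
```

```bash
python3 - <<'E'
from h import *
rep();tcp_st()
plan((stp(-92,0,240),down(ST[2]+np.pi/2)),.65,6)
E
```

```text
t 17.7 p [0.4391 0.1071 0.2442] x-axis [ 0.243  0.97  -0.007] z [-0.003 -0.006 -1.   ] F [ 0.3 -0.4 -0. ] op 0.65 q [ 0.23  0.59 -0.91  2.03  0.64  0.83  0.27]
tcp in station mm [-97.4  -2.1 244.2]
[0.65, 0.7, 0.6, 0.7, -0.0005, 0.0011, -0.082]
[0.65, 0.7, 0.7, 0.7, -0.0005, 0.0011, -0.082]
[0.65, 0.6, 0.7, 0.7, -0.0005, 0.0011, -0.082]
[0.65, 0.6, 0.8, 0.7, -0.0005, 0.0011, -0.082]
[0.65, 0.5, 0.8, 0.7, -0.0005, 0.0011, -0.082]
[0.65, 0.4, 0.9, 0.7, -0.0005, 0.0011, -0.082]
```

>>> play_rows(
  increments=[
    [0.65,0.5,0.5,0,0,0.001,-0.082],
    [0.65,0.5,0.5,0,0,0.001,-0.082],
    [0.65,0.5,0.5,0,0,0.001,-0.082],
    [0.65,0.5,0.5,0,0,0.001,-0.082],
    [0.65,0.5,0.5,0,0,0.001,-0.082],
    [0.65,0.5,0.5,0,0,0.001,-0.082],
    [0.65,0,0,0,0,0,0],
    [0.65,0,0,0,0,0,0],
  ],
)

```text
clock: 18.7
tool_pos: [0.4366, 0.1065, 0.2426]
eef_rot: [0.608, 0.794, -0.006, -0.002]
contact_force: [0.2, 0.4, 0.0]
opening: 0.65
```

```bash
python3 - <<'E'
from h import *
rep();tcp_st(); im,c=wsnap("w11")
plan((stp(-92,0,150),down(ST[2]+np.pi/2)),.65,6)
L=[[-72,0,150],[-8,21.5,196],[-8,-21.5,196],[40,28,196],[40,-28,196],[-60,55,12],[-60,-55,12]]
print(np.round(proj(c,place(ST,L),1)).tolist())
E
```

```text
t 18.7 p [0.4366 0.1065 0.2426] x-axis [-0.261  0.965 -0.004] z [-0.01  -0.006 -1.   ] F [0.2 0.4 0. ] op 0.65 q [ 0.31  0.64 -1.05  2.03  0.72  0.91  0.68]
tcp in station mm [-99.9  -2.1 242.6]
[0.65, 0.4, 1.5, 15.4, -0.0019, 0.0006, 0.0029]
[0.65, 0.4, 1.5, 15.4, -0.0019, 0.0006, 0.0029]
[0.65, 0.4, 1.4, 15.4, -0.0019, 0.0006, 0.0029]
[0.65, 0.4, 1.4, 15.4, -0.0019, 0.0006, 0.0029]
[0.65, 0.4, 1.4, 15.4, -0.0019, 0.0006, 0.0029]
[0.65, 0.4, 1.3, 15.4, -0.0019, 0.0006, 0.0029]
[[321.0, 280.0], [351.0, 394.0], [287.0, 393.0], [356.0, 441.0], [280.0, 440.0], [372.0, 240.0], [269.0, 238.0]]
```

View pics/w11.png

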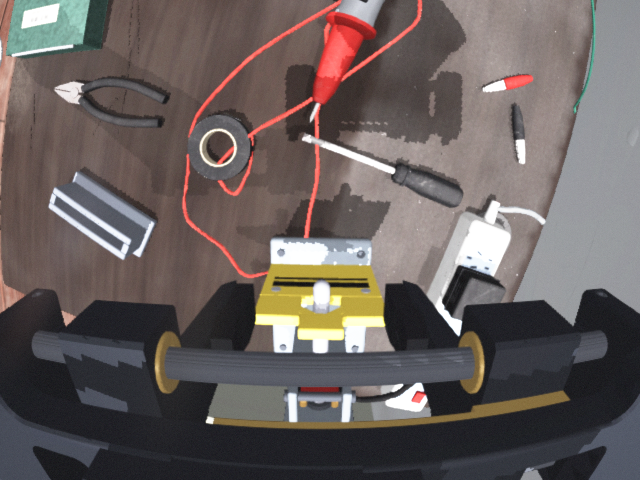

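>>> play_rows(
  increments=[
    [0.65,0.4,0,15,-0.002,0,0.003],
    [0.65,0.4,0,15,-0.002,0.001,0.003],
    [0.65,0.4,0,15,-0.002,0.001,0.003],
    [0.65,0.4,0,15,-0.002,0.001,0.003],
    [0.65,0.4,0,15,-0.002,0,0.003],
    [0.65,0,0,14,-0.001,0,0],
    [0.65,0,0,0,0,0,0],
    [0.65,0,0,0,0,0,0],
  ],
)

```text
clock: 19.75
tool_pos: [0.4329, 0.1074, 0.146]
eef_rot: [0.615, 0.789, -0.002, -0.001]
contact_force: [0.2, 0.0, 0.6]
opening: 0.645
```

```bash
python3 - <<'E'
from h import *
rep();tcp_st(); im,c=wsnap("w12")
plan((stp(-70,0,144),down(ST[2]+np.pi/2)),.65,6)
E
```

```text
t 19.75 p [0.4329 0.1074 0.146 ] x-axis [-0.244  0.97  -0.001] z [-0.005 -0.002 -1.   ] F [0.2 0.  0.6] op 0.645 q [ 0.18  0.77 -0.88  2.15  0.98  0.7   0.43]
tcp in station mm [-103.3   -0.4  146. ]
[0.65, 0.1, 5.5, 0.3, -0.0008, 0.0002, -0.0002]
[0.65, 0.1, 5.5, 0.3, -0.0008, 0.0002, -0.0002]
[0.65, 0.1, 5.5, 0.3, -0.0008, 0.0002, -0.0002]
[0.65, 0.1, 5.5, 0.3, -0.0008, 0.0002, -0.0002]
[0.65, 0.1, 5.5, 0.3, -0.0008, 0.0002, -0.0002]
[0.65, 0.1, 5.5, 0.3, -0.0008, 0.0002, -0.0002]
```

View pics/w12.png

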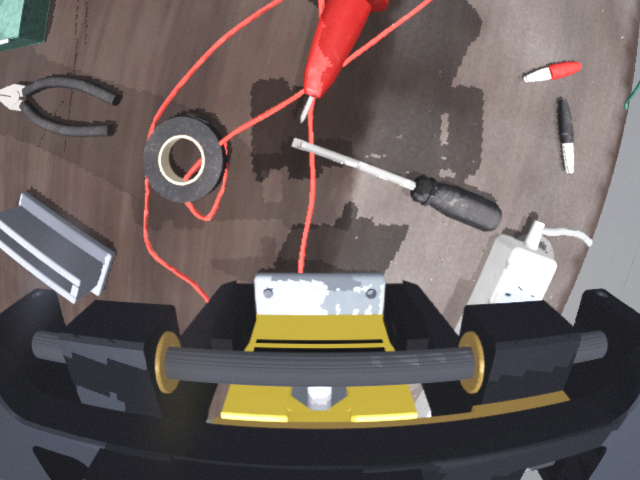

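>>> play_rows(
  increments=[
    [0.65,0,5,0.5,-0.001,0,0],
    [0.65,0,6,0.5,-0.001,0,0],
    [0.65,0,6,0,-0.001,0,0],
    [0.65,0,6,0,-0.001,0,0],
    [0.65,0,6,0,-0.001,0,0],
    [0.65,0,5,0,0,0,0],
    [0.65,0,0,0,0,0,0],
    [0.65,0,0,0,0,0,0],
  ],
)

```text
clock: 20.8
tool_pos: [0.4694, 0.1165, 0.1459]
eef_rot: [0.616, 0.788, 0.001, 0.001]
contact_force: [0.0, -1.1, 0.2]
opening: 0.652
```

```bash
python3 - <<'E'
from h import *
rep();tcp_st()
plan((stp(-40,0,144),down(ST[2]+np.pi/2)),.65,6)
E
```

```text
t 20.8 p [0.4694 0.1165 0.1459] x-axis [-0.242  0.97  -0.001] z [ 0.003 -0.    -1.   ] F [ 0.  -1.1  0.2] op 0.652 q [ 0.18  0.8  -0.88  2.05  0.95  0.76  0.5 ]
tcp in station mm [-65.7  -0.5 145.9]
[0.65, 0.1, 4.3, 0.3, 0.0005, 0.0001, -0.0004]
[0.65, 0.1, 4.3, 0.3, 0.0005, 0.0001, -0.0004]
[0.65, 0.1, 4.3, 0.3, 0.0005, 0.0001, -0.0004]
[0.65, 0.1, 4.3, 0.3, 0.0005, 0.0001, -0.0004]
[0.65, 0.1, 4.3, 0.3, 0.0005, 0.0001, -0.0004]
[0.65, 0.1, 4.3, 0.3, 0.0005, 0.0001, -0.0004]
```

>>> play_rows(
  increments=[
    [0.65,0,4.5,0,0,0,0],
    [0.65,0,4.5,0.5,0,0,0],
    [0.65,0,4.5,0,0,0,0],
    [0.65,0,4.5,0,0,0,0],
    [0.65,0,4.5,0,0,0,0],
    [0.65,0,4.5,0,0,0,0],
    [0.65,0,0,0,0,0,0],
    [0.65,0,0,0,0,0,0],
  ],
)

```text
clock: 21.8
tool_pos: [0.4963, 0.1231, 0.1453]
eef_rot: [0.615, 0.788, -0.0, 0.001]
contact_force: [-0.7, -0.4, 0.9]
opening: 0.648
```

```bash
python3 - <<'E'
from h import *
rep();tcp_st(); im,c=wsnap("w13")
plan((stp(-15,0,145),down(ST[2]+np.pi/2)),.65,6)
E
```

```text
t 21.8 p [0.4963 0.1231 0.1453] x-axis [-0.243  0.97  -0.001] z [ 0.001 -0.001 -1.   ] F [-0.7 -0.4  0.9] op 0.648 q [ 0.18  0.83 -0.89  1.97  0.93  0.81  0.56]
tcp in station mm [-38.1  -0.7 145.3]
[0.65, 0.1, 3.8, 0.0, 0.0001, 0.0002, -0.0003]
[0.65, 0.1, 3.8, 0.0, 0.0001, 0.0002, -0.0003]
[0.65, 0.1, 3.8, 0.0, 0.0001, 0.0002, -0.0003]
[0.65, 0.1, 3.8, 0.0, 0.0001, 0.0002, -0.0003]
[0.65, 0.1, 3.8, 0.0, 0.0001, 0.0002, -0.0003]
[0.65, 0.1, 3.8, 0.0, 0.0001, 0.0002, -0.0003]
```

View pics/w13.png

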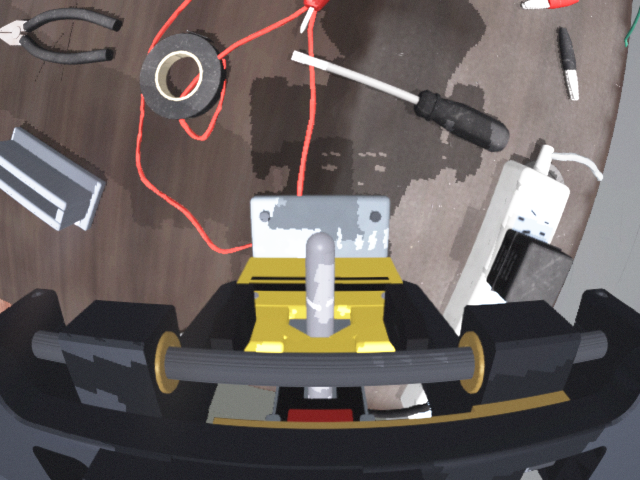

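>>> play_rows(
  increments=[
    [0.65,0,4,0,0,0,0],
    [0.65,0,4,0,0,0,0],
    [0.65,0,4,0,0,0,0],
    [0.65,0,4,0,0,0,0],
    [0.65,0,3,0,0,0,0],
    [0.65,0,0,0,0,0,0],
    [0.65,0,0,0,0,0,0],
    [0.65,0,0,0,0,0,0],
  ],
)

```text
clock: 22.85
tool_pos: [0.5157, 0.1278, 0.1452]
eef_rot: [0.615, 0.788, -0.0, 0.001]
contact_force: [-1.8, -0.5, 1.3]
opening: 0.65
```

```bash
python3 - <<'E'
from h import *
rep();tcp_st(); im,c=wsnap("w14")
plan((stp(0,0,145),down(ST[2]+np.pi/2)),.65,6)
E
```

```text
t 22.85 p [0.5157 0.1278 0.1452] x-axis [-0.243  0.97  -0.002] z [ 0.001 -0.002 -1.   ] F [-1.8 -0.5  1.3] op 0.65 q [ 0.18  0.85 -0.89  1.92  0.91  0.84  0.6 ]
tcp in station mm [-18.   -0.8 145.2]
[0.65, 0.1, 3.0, 0.0, 0.0, 0.0003, -0.0003]
[0.65, 0.1, 3.0, 0.0, 0.0, 0.0003, -0.0003]
[0.65, 0.1, 3.0, 0.0, 0.0, 0.0003, -0.0003]
[0.65, 0.1, 3.0, 0.0, 0.0, 0.0003, -0.0003]
[0.65, 0.1, 3.0, 0.0, 0.0, 0.0003, -0.0003]
[0.65, 0.1, 3.0, 0.0, 0.0, 0.0003, -0.0003]
```

View pics/w14.png

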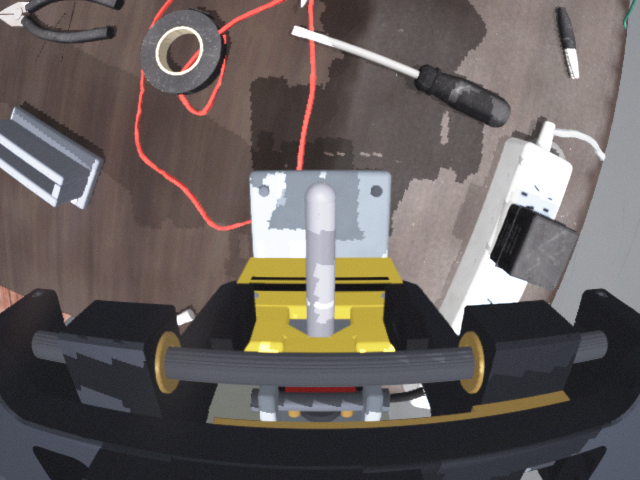

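>>> play_rows(
  increments=[
    [0.65,0,3,0,0,0,0],
    [0.65,0,3,0,0,0,0],
    [0.65,0,3,0,0,0,0],
    [0.65,0,3,0,0,0,0],
    [0.65,0,3,0,0,0,0],
    [0.65,0,0,0,0,0,0],
    [0.65,0,0,0,0,0,0],
    [0.65,0,0,0,0,0,0],
  ],
)

```text
clock: 23.9
tool_pos: [0.5258, 0.1302, 0.145]
eef_rot: [0.615, 0.789, -0.005, -0.001]
contact_force: [-1.8, -1.0, 2.2]
opening: 0.65
```

```bash
python3 - <<'E'
from h import *
rep();tcp_st(); im,c=wsnap("w15")
E
```

```text
t 23.9 p [0.5258 0.1302 0.145 ] x-axis [-0.245  0.97  -0.005] z [-0.009 -0.007 -1.   ] F [-1.8 -1.   2.2] op 0.65 q [ 0.17  0.87 -0.9   1.87  0.89  0.88  0.63]
tcp in station mm [ -7.7  -1.  145. ]
```

View pics/w15.png

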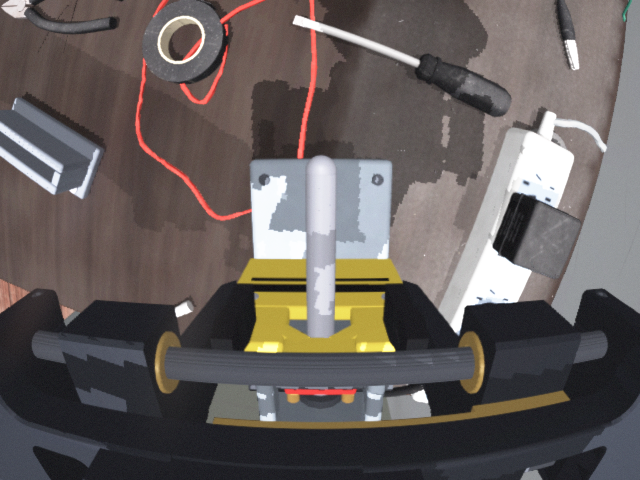

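>>> play_rows(
  increments=[
    [0.65,0,3,0,-0.003,0,0],
    [0.65,0,3,0,-0.003,0,0],
    [0.65,0,3,0,-0.003,0,0],
    [0.65,0,3,0,-0.002,0,0],
    [0.65,0,3,0,0,0,0],
    [0.65,0,2,0,0,0,0],
    [0.65,0,1,0,0,0,0],
    [0.65,0,1,0,0,0,0],
  ],
)

```text
clock: 24.95
tool_pos: [0.5321, 0.1316, 0.1447]
eef_rot: [0.613, 0.79, -0.012, -0.003]
contact_force: [-4.9, -1.4, 3.9]
opening: 0.648
```

```bash
python3 - <<'E'
from h import *
rep();tcp_st(); im,c=wsnap("w16")
E
```

```text
t 24.95 p [0.5321 0.1316 0.1447] x-axis [-0.248  0.969 -0.011] z [-0.02  -0.016 -1.   ] F [-4.9 -1.4  3.9] op 0.648 q [ 0.17  0.88 -0.9   1.84  0.88  0.91  0.65]
tcp in station mm [ -1.2  -1.1 144.7]
```

View pics/w16.png

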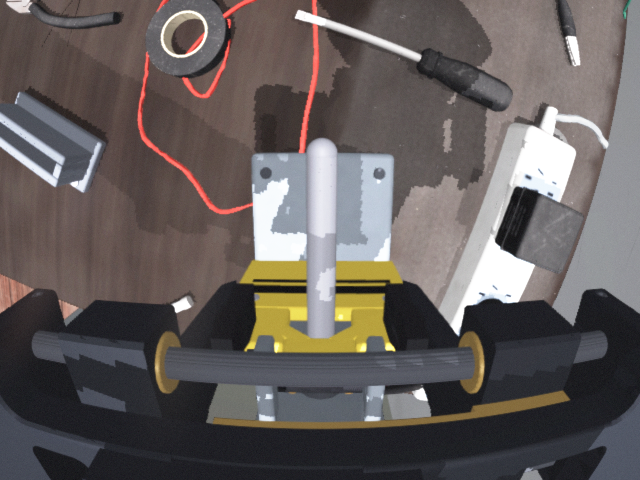

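```bash
python3 - <<'E'
from h import *
plan((stp(7,0,145),down(ST[2]+np.pi/2)),.65,4)
E
```

```text
[0.65, 0.3, 2.0, -0.1, -0.0058, 0.0028, 0.0008]
[0.65, 0.3, 2.0, -0.1, -0.0058, 0.0028, 0.0008]
[0.65, 0.3, 2.0, -0.1, -0.0058, 0.0028, 0.0008]
[0.65, 0.3, 2.0, -0.1, -0.0058, 0.0028, 0.0008]
```

>>> play_rows(
  increments=[
    [0.65,0.3,3,0,-0.01,0.004,0],
    [0.65,0.3,4,0,-0.01,0.004,0],
    [0.65,0.3,4,0,-0.01,0.004,0],
    [0.65,0.3,4,0,-0.01,0.003,0],
    [0.65,0,4,0,-0.01,0.003,0],
    [0.65,0,4,0,-0.01,0.002,0],
    [0.65,0,3,0,-0.01,0,0],
    [0.65,0,3,0,-0.01,0,0],
  ],
)

```text
clock: 26.0
tool_pos: [0.5405, 0.1338, 0.1432]
eef_rot: [0.612, 0.791, 0.007, 0.007]
contact_force: [-10.2, -2.3, 7.1]
opening: 0.651
```

```bash
python3 - <<'E'
from h import *
rep();tcp_st(); im,c=wsnap("w17")
E
```

```text
t 26.0 p [0.5405 0.1338 0.1432] x-axis [-0.251  0.968 -0.002] z [ 0.019  0.003 -1.   ] F [-10.2  -2.3   7.1] op 0.651 q [ 0.17  0.88 -0.89  1.86  0.92  0.86  0.63]
tcp in station mm [  7.5  -1.1 143.2]
```

View pics/w17.png

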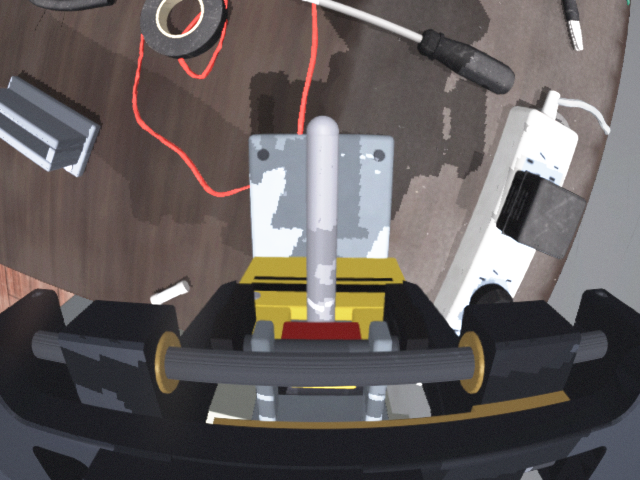

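>>> play_rows(
  increments=[
    [0.65,0,-2,0,0,0,0],
    [0.65,0,-3,0,0,0,0],
    [0.65,0,-3,0,0,0,0],
    [0.65,0,-3,0,0,0,0],
    [0.65,0,-3,0,0,0,0],
    [0.65,0,-4,0,0,0,0],
    [0.65,0,-5,0,0,0,0],
    [0.65,0,-6,0,0,0,0],
  ],
)

```text
clock: 27.05
tool_pos: [0.5132, 0.127, 0.1428]
eef_rot: [0.612, 0.791, 0.01, 0.008]
contact_force: [0.8, -0.7, -0.3]
opening: 0.651
```

```bash
python3 - <<'E'
from h import *
rep();tcp_st(); im,c=wsnap("w18")
E
```

```text
t 27.05 p [0.5132 0.127  0.1428] x-axis [-0.251  0.968 -0.   ] z [ 0.024  0.006 -1.   ] F [ 0.8 -0.7 -0.3] op 0.651 q [ 0.18  0.85 -0.88  1.95  0.95  0.8   0.57]
tcp in station mm [-20.6  -1.  142.8]
```

View pics/w18.png

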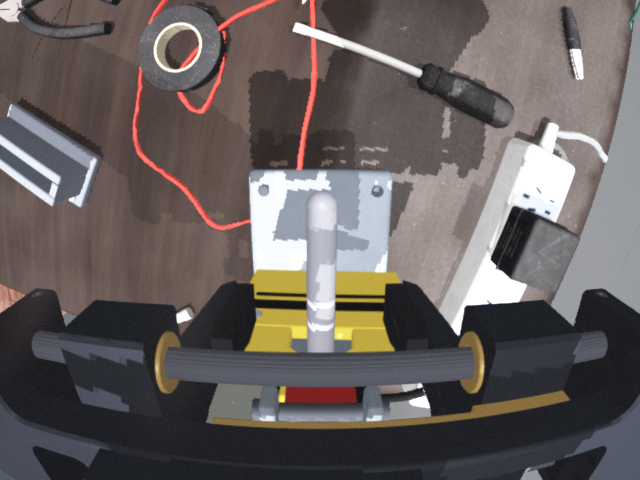

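Flap hangs shut in front and the plate stayed behind. Retreat and view clearly.

>>> play_rows(
  increments=[
    [0.65,0,-10,0,0,0,0],
    [0.65,0,-12,0,0,0,0],
    [0.65,0,-14,0,0,0,0],
    [0.65,0,-14,0,0,0,0],
    [0.65,0,-14,-5,0,0,0],
    [0.65,0,-10,-15,0,0,0],
    [0.65,0,-5,-20,0,0,0],
    [0.65,0,0,-20,0,0,0],
  ],
)

```text
clock: 28.1
tool_pos: [0.4266, 0.1043, 0.203]
eef_rot: [0.611, 0.792, 0.007, 0.007]
contact_force: [1.0, 0.2, -0.2]
opening: 0.649
```

>>> play_rows(
  increments=[
    [0.65,0,-5,-20,0,0,0],
    [0.65,0,-5,-20,0,0,0],
    [0.65,0,-5,-20,0,0,0],
    [0.65,0,0,-20,0,0,0.1],
    [0.65,0,0,-10,0,0,0.1],
    [0.65,0,0,0,0,0,0],
    [0.65,0,0,0,0,0,0],
    [0.65,0,0,0,0,0,0],
  ],
)

```text
clock: 29.1
tool_pos: [0.4065, 0.1004, 0.3004]
eef_rot: [0.687, 0.727, 0.01, 0.008]
contact_force: [0.2, -0.0, -0.4]
opening: 0.649
```

```bash
python3 - <<'E'
from h import *
rep();tcp_st(); im,c=wsnap("w19")
t=r.snapshot("top")[:,:,::-1]
cv2.imwrite("pics/t19.png",cv2.resize(t[150:330,200:430],None,fx=3.3,fy=3.3,interpolation=cv2.INTER_CUBIC))
E
```

```text
t 29.1 p [0.4065 0.1004 0.3004] x-axis [-0.057  0.998  0.001] z [ 0.025  0.002 -1.   ] F [ 0.2 -0.  -0.4] op 0.649 q [ 0.38  0.49 -1.09  2.06  0.57  0.91  0.6 ]
tcp in station mm [-130.7   -0.7  300.4]
```

View pics/w19.png

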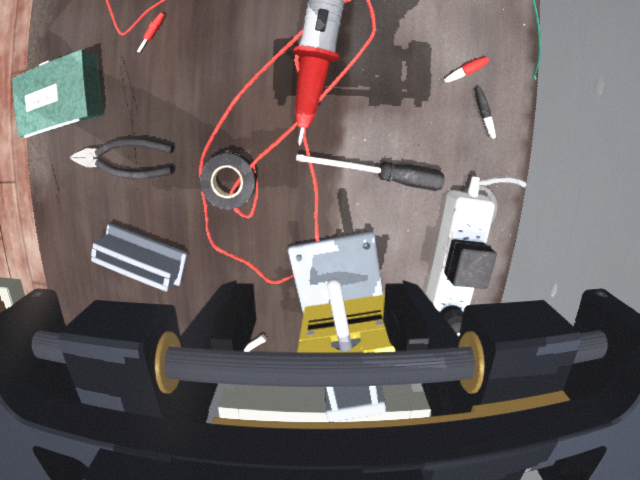

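View pics/t19.png

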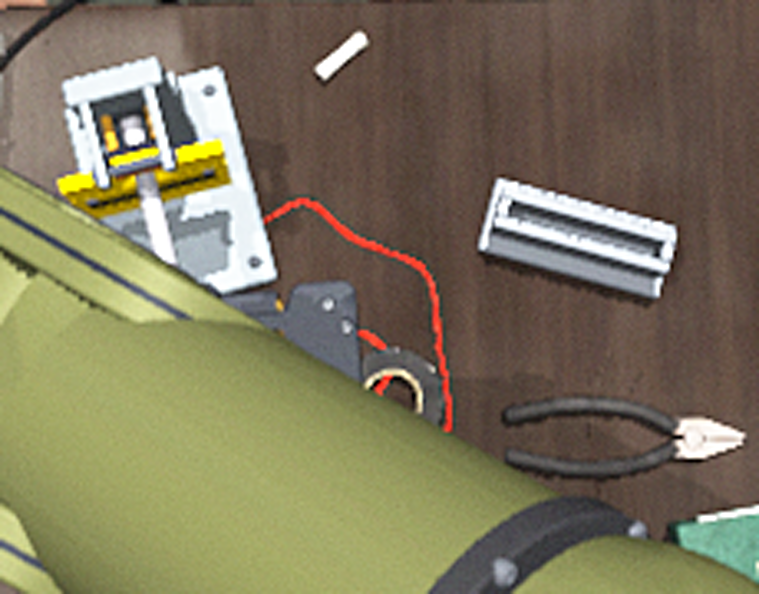

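```bash
python3 - <<'E'
from h import *
c=r.get_calibration("top")
t=r.snapshot("top")[:,:,::-1]
cv2.imwrite("pics/t20.png",cv2.resize(t[165:225,213:275],None,fx=10,fy=9.9,interpolation=cv2.INTER_CUBIC)[:600])
L=np.array([[4,48,106],[4,-48,106],[-4,48,106],[-4,-48,106],[4,15,124],[4,-15,124]])+[5.5,0,56]
print((proj(c,place(ST,L))-[213,165])*10)
E
```

```text
[[ 38.21576668 387.80173333]
 [529.55601504 256.14932247]
 [ 48.49222105 428.13196668]
 [540.24629534 296.23093688]
 [191.63272667 324.95367627]
 [348.21118608 283.02133304]]
```

View pics/t20.png

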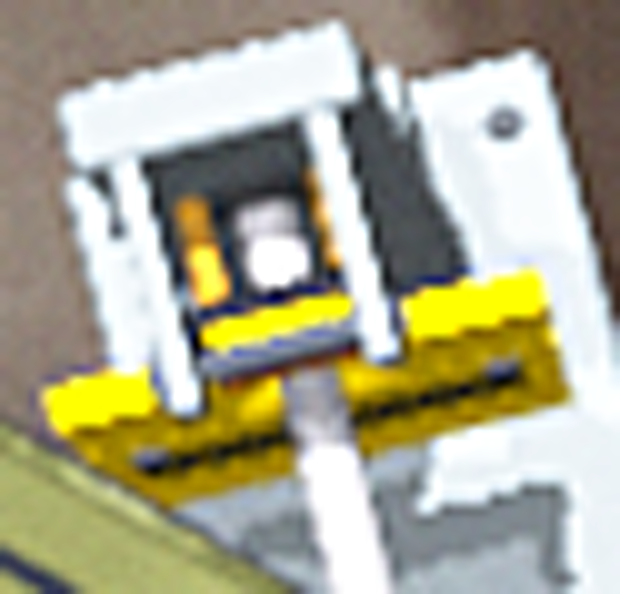

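```bash
python3 - <<'E'
from plant import r
print(r.finish_job(), r.get_state()["clock"])
E
```

```text
the job is handed in; nothing more can be done
the job is handed in; nothing more can be done
```

The interlock plate is on the peg, caught behind the closed flap, and the arm was clear of it when I handed the job in. The time was just over 29 s of the 58 s allowed. `finish_job` gave no verdict, so my checks come from the camera pictures and the force readings.

**What I did:** I gripped the plate by its tab and drew it straight up out of the holder. I threaded its eye onto the peg, let it hang free, then pushed it in with the open fingers either side of the peg. The flap dropped in front of it and I backed the arm away.

**Last checks:**
- **Plate and flap:** the red flap hangs down in front of the plate. The plate's edges match the expected caught pose to within about 1.5 pixels (2–3 mm), and it sits square to the station.
- **Force:** the highest reading I saw during the push was about 13 N. After the arm backed off it was near zero, with nothing touching the plate.
- **Loose tools:** the pliers and tape look unmoved. The screwdriver was hidden by the arm in the last overhead picture, but the wrist picture shows it lying in place. I did not measure any of the three numerically.

**Less certain:**
- **Pad:** I could not see how far it was pressed. That it went in far enough is inferred from the flap dropping and the plate's position.
- **Early position reading:** my first wrist-camera position for the plate was about 8 mm off the overhead one. The arm was probably still settling, and later readings agreed to about 2 mm.

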